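Pack a wax block and its locating pin in the flat case and close the lid

ROBOT

A 7-joint arm with a two-finger parallel gripper is mounted at the origin on a cart in front of the work surface, level with it; the furniture and walls round the work are solid. World frame = base frame: x ahead of the robot, y to its left, z up, the work surface at z = 0. Lengths are in m, angles in rad, forces in N, time in s.
With the tool pointing down it reaches from about 0.425 to 0.975 m from the base axis. Payload 16.7 kg.
Tool frame: the origin (TCP) lies at the very end of the fingers, on their centre line; the grasp point (between the pads) lies 19 mm behind it (manip.pinch_z is the distance from the TCP to the grasp point, in m); z points along the fingers, y is the direction in which the jaws open and shut (so a half turn about z gives the same grasp; the last joint's range is limited). The gripper opens to 85 mm and grips with 20 to 120 N. Pads are 22 mm wide; open, the fingers measure 114 mm over their backs; the gripper's body (76 mm by 85 mm) begins 54 mm behind the grasp point. The pads swing forward as they close: fully open they stand 13 mm farther back than shut.
Start: joints at [-1.399, 0.426, 0.074, 1.606, -0.034, 1.111, -0.067], TCP at [0.213, 0.64, 0.231] pointing down, gripper open.
Joint ranges: [-2.85, 2.85], [-0.5, 2.14], [-1.23, 1.37], [0.21, 2.46], [-1.02, 4.16], [0.16, 2.05], [-2.73, 2.73]. Speed limits (rad/s): [1.89, 1.89, 2.39, 2.39, 3.01, 3.01, 3.01].

INTERFACE

Orientations are given as [roll, pitch, yaw] about the fixed x, y, z axes, in that order (R = Rz(yaw) Ry(pitch) Rx(roll)).
In Python, from bench import manip gives the robot as it stands. The module is installed in compiled form; this text tells all that it offers.
- The arm moves only by the tool arm_command, never from a script. Its arguments are lists of equal length, an entry for each row: "hand": the closure, from 0 (fully open) to 1 (shut); "slide": the shift along the tool's x, y, z in mm, a list of three; "dr": the turn, a rotation vector about the tool's x, y, z in degrees, a list of three. A call has 1 to 10 rows; each row is the pose to reach, as a shift and turn from the pose commanded when the call began, along the tool's axes at that moment; what a row does not reach only later rows make up. A row lasts 1/10 s, in which the tool goes at most 50 mm and 8.59 degrees, less where a joint would pass 70% of its speed; a pose out of reach is approached as far as the arm can. A call with a gripper value outside its range is refused whole. The fingers move at their own pace and stop on an object; "grip_force" is the grip in N (left out, the last holds). Time passes only in rows, so rows that repeat a pose let the fingers close. It gives the time, the measured TCP pose, the force and the opening at its end, in the units of the state.
- manip.sense(): the state, without advancing time (a new reading comes with each control period).
- manip.snapshot(name): name is "scene" or "top"; returns a dict with "color" (420x560x3 uint8, red, green, blue), "fx", "fy", "cx", "cy" (pixels), "origin" and "rotation" of the camera in the world. Camera axes: x right, y down, z forward; pixel columns grow to the right and rows downward; lengths in m; the calibration is good to about 2 mm. A picture is of the moment at which its call begins. There is no depth.
- manip.close_job(): hands the job in, once; it reports no verdict.
Trained networks look in a picture, given as the dict that the camera call returned (one of the last four; its "shot" number tells which), for a name from the list of things; names that differ only in an ending like _2 or _b are one class to them, and where a whole thing is asked for, a point or a joint stands for the part that bears it (a point fixed in the world has none). Each returns a list of dicts, best first, with "p" (0 to 1); they miss things now and then, are a little off and sometimes report something else, mostly with a low value. They report only what shows in the picture. A call takes as long as a camera call.
- manip.recognise(target, picture): "bbox" ([left, top, right, bottom] in pixels, round what is visible of it).
- manip.outline_of(target, picture): "region" (420x560 bool, what is visible of it) and "bbox" ([left, top, right, bottom] in pixels, round what is visible of it).
The state is a dict: "t": time; "joints": joint angles; "qd": joint speeds; "joint_efforts": joint torques, N m; "tool_pos": TCP position; "eef_rot": TCP orientation; "contact_force": force on the tool from outside, world axes, zero at the start; "moment": the same for the moment, N m; "gripper_width": opening from 0.0 (shut) to 1.0 (fully open).
Only numpy, scipy, OpenCV 4.12 (cv2) and the standard library are available. Lean on these libraries where they do the work, as an engineer would, in place of code of your own. Each camera call takes 0.05 s, during which the arm holds its last target.

TASK

Pack the pattern set for the foundry: turn the revolving stand by its black handle until the violet wax block is in the middle of the hood's open front, then take it out under the hood's edge and lay it flat in the large compartment of the blue case. Lay the steel pin that lies across the case's rim flat in the small compartment below it; set both down, do not drop them. When nothing stands above the rim any more, ease the lid fully shut without slamming it; leave the orange wax on the stand and everything else on the bench where it is.

Things in the scene. Friction and masses are not known exactly. Their poses are not given: they have to be found in the camera images.
- stand: revolving pattern stand: grey base plate 250 x 250 x 8 mm, fixed to the bench, with a clear dust hood and a turning deck. Origin: centre of the plate's underside, on the turning axis, at bench height; z up, -x is the open front (towards the robot)
- hood_edge (a point): middle of the front edge of the clear hood's flat roof, 64 mm from the turning axis towards the open front; roof 130 to 133 mm above the bench, 248 mm wide, clear walls at the back and both sides behind this edge. A gripper pointing straight down over a bay strikes the roof: come in from the front, tilted about 30 degrees, its upper end leaning towards the robot
- deck (a joint): angle in rad (counter-clockwise from above positive, -3.1 to 3.1; 0 as found) of the turning wooden deck, radius 119 mm, top 18 mm above the bench. Three bays at 120 degrees, middles 78 mm from the axis, parted by radial fences 10 mm high; steel shaft of 7 mm radius on the axis. Light friction (0.05 N m), stays where it is left
- handle (a point): middle of the deck's black handle, a level bar 50 mm long (its x axis), 14 mm thick (y) and 26 mm high, on the turning axis above the roof, one piece with the deck; its -x end points to the wax block's bay. This point is 159 mm above the bench, 26 mm above the roof
- stand_front (a point): fixed point in the middle of the open front, 78 mm from the turning axis, at the height of the deck's top (18 mm): where the middle of the wanted bay shall come
- wax_block: the violet four-armed wax block on the stand, 66 (x) x 78 (y) x 24 mm (z), 75 g; it lies flat in the bay on the left of the open front, its y axis pointing outwards from the turning axis. Origin: centre of its underside. Grip it across its waist, which is 40 mm wide along x through the origin; the waist's sides are upright
- wax_lump_a: orange wax lump, 42 x 40 x 31 mm, in one of the other bays; stays on the stand. Origin: centre of its underside
- wax_lump_b: orange wax lump, 49 x 43 x 36 mm, in one of the other bays; stays on the stand. Origin: centre of its underside
- case: flat blue sheet-metal case with a hinged lid, fixed to the bench. Origin: centre of its underside, at bench height; z up, +x the hinge side (away from the robot). Walls 2 mm thick, 42 mm high. In it a fixed grey tray: floor 14 mm above the bench, x -59 to +61, y -93 to +93 mm, and a 2 mm partition as high as the walls at y = -30 mm: large compartment y -29 to +93, small one y -93 to -31 mm
- case_lid (a joint): lid angle in rad: 0 shut, 1.92 wide open. Hinge line along the case's y at x = +67, z = 43 mm; lid 198 mm wide, 2 mm thick, reaching 132 mm from the hinge, with a 10 mm rim on its inner side; shut, its top is 46 mm above the bench. It stays open as found; pushed back past 1.85 it falls wide open, pushed forward past about 1.3 rad it sinks shut by itself at about 1 rad/s, braked by its hinge
- steel_pin: steel locating pin, 80 mm long (its y axis) and 7 mm thick, with a 10 mm head at its -y end, 24 g; it lies across the small compartment on the partition and the case's side wall, 42 mm above the bench. Origin: middle of its length, on its underside. It fits into the small compartment lengthwise (along the case's x) or slantwise
- dish_pattern: round violet wax dish, 109 mm wide, 22 mm high, a bystander behind the case. Origin: centre of its underside
- bench_brush: small bench brush, 29 x 82 x 24 mm, a bystander at the front edge. Origin: centre of its underside

How it is judged:
On the way, in this order (a step that is already met when the one before it is completed fails the run):
1. the deck is turned so that the wax block lies in the middle of the hood's open front (within 30 mm), not touched by the fingers (horizontal distance between wax_block and stand_front below 0.03 m and height (world z) of wax_block below 0.03 m and contact force between the fingers and wax_block below 0.3 N), for 0.1 s.
2. wax block and pin both lie released in their compartments, below the rim, while the lid is still open (x of wax_block in the frame of case between -0.035 and 0.035 m and y of wax_block in the frame of case between -0.005 and 0.07 m and z of wax_block in the frame of case below 0.02 m and x of steel_pin in the frame of case between -0.045 and 0.05 m and y of steel_pin in the frame of case between -0.092 and -0.033 m and z of steel_pin in the frame of case below 0.022 m and angle between steel_pin's own y axis and vertical above 1.35 rad and contact force between the fingers and wax_block below 0.3 N and contact force between the fingers and steel_pin below 0.3 N and value of joint case_lid above 0.8 rad), for 0.2 s.
At the end, for the whole second after the job is handed in: The lid is shut (within 0.035 rad); the wax block lies at rest in the case's large compartment (underside at most 6 mm above the tray floor) and the pin lies flat (within 0.22 rad of level, at most 8 mm above the tray floor) in the small one (value of joint case_lid below 0.035 rad and x of wax_block in the frame of case between -0.035 and 0.035 m and y of wax_block in the frame of case between -0.005 and 0.07 m and z of wax_block in the frame of case below 0.02 m and x of steel_pin in the frame of case between -0.045 and 0.05 m and y of steel_pin in the frame of case between -0.092 and -0.033 m and z of steel_pin in the frame of case below 0.022 m and angle between steel_pin's own y axis and vertical above 1.35 rad and linear speed of each of wax_block, steel_pin below 0.02 m/s); the robot touches nothing.
It fails at once if the lid is slammed (faster than 4 rad/s) (velocity of joint case_lid below -4 rad/s).
It fails at once if the wax block or the pin is dropped from above the case or the stand ((contact force between the fingers and wax_block below 0.1 N and height (world z) of wax_block above 0.06 m and linear speed of wax_block above 0.6 m/s) or (contact force between the fingers and steel_pin below 0.1 N and height (world z) of steel_pin above 0.06 m and linear speed of steel_pin above 0.6 m/s)).
It fails at once if an orange lump leaves its bay of the stand (horizontal distance between any of wax_lump_a, wax_lump_b and stand above 0.115 m or height (world z) of any of wax_lump_a, wax_lump_b above 0.05 m).
It fails at once if the dish or the brush is shifted by more than 30 mm (distance of any of dish_pattern, bench_brush from where it was at the start of the episode above 0.03 m).
It also fails if it takes over 72 s, if anything falls off the work surface, if the arm or the gripper's body presses on something with over 40 N, if the wrist force passes 120 N, or if a joint passes its speed limit or range.

## Working session

There is one attempt and no reset: what is moved stays moved. The work goes in short steps, Python scripts to look and compute and a tool call to move; the robot and the scene stay as the last step left them, time stands still between calls to the robot, and variables do not carry over. Pictures are saved under pics/ and viewed, and the job is handed in when it is done.

Besides the shell and the picture viewer there is one more tool, called after "Request:" in YAML: its name, and indented under it one key for each argument. arm_command: Moves the arm, as the interface text tells. Its arguments: {"type":"object","properties":{"hand":{"type":"array"},"slide":{"type":"array"},"dr":{"type":"array"},"grip_force":{"type":"number"}},"required":["hand","slide","dr"]}

```bash
ls; mkdir -p pics
cat > h.py <<'E'
import numpy as np, cv2, json
from bench import manip
from scipy.spatial.transform import Rotation as R
def snap(n,tag):
    s=manip.snapshot(n); cv2.imwrite(f'pics/{tag}.png',cv2.cvtColor(s['color'],cv2.COLOR_RGB2BGR)); return s
def ray(s,u,v):
    d=np.array([(u-s['cx'])/s['fx'],(v-s['cy'])/s['fy'],1.]); return np.array(s['origin']),np.array(s['rotation'])@d
def atz(s,u,v,z):
    o,d=ray(s,u,v); return o+d*(z-o[2])/d[2]
def proj(s,p):
    c=np.array(s['rotation']).T@(np.array(p)-np.array(s['origin'])); return np.array([s['fx']*c[0]/c[2]+s['cx'],s['fy']*c[1]/c[2]+s['cy']])
E
python3 - <<'E'
from h import *
print(manip.sense())
for n in ('scene','top'):
    s=snap(n,n+'0'); print(n,s['origin'],s['rotation'],s['fx'],s['fy'],s['cx'],s['cy'])
    for t in ['stand','handle','wax_block','wax_lump_a','case','case_lid','steel_pin','dish_pattern','bench_brush']:
        print(t,[(x['bbox'],round(x['p'],2)) for x in manip.recognise(t,s)][:3])
E
```

```text
pics
{'t': 0.0, 'joints': array([-1.3985131 ,  0.42673562,  0.07385917,  1.60661624, -0.03408218,
        1.11080441, -0.06708744]), 'qd': array([ 0.00040206, -0.00085963,  0.00155903,  0.00078118,  0.00015687,
       -0.00019261, -0.00034689]), 'joint_efforts': array([-1.04745566e-03, -9.49830937e+01,  3.76060367e+00, -4.63531280e+01,
        1.92039530e-02,  9.96929070e-03,  4.38430092e-06]), 'tool_pos': array([0.21338202, 0.63994862, 0.23060436]), 'eef_rot': array([-3.14029363e+00,  1.16106651e-04,  2.81979051e+00]), 'contact_force': array([-1.11614923,  0.62782683, -0.49628348]), 'moment': array([-0.05043066, -0.00041596,  0.04126254]), 'gripper_width': 1.0021176735016322}
scene [-0.05227566 -0.34346791  0.78951425] [-2.29455329 -0.01051663 -1.02836303] 476.4574568535617 476.4574568535617 274.60685093895955 214.38458445126133
stand [([163.4, 133.5, 278.7, 247.3], 0.7)]
handle [([172.9, 153.6, 267.4, 240.2], 0.61)]
wax_block [([174.9, 187.7, 205.8, 209.3], 0.69)]
wax_lump_a [([217.2, 217.1, 232.6, 229.2], 0.76), ([237.0, 183.2, 254.9, 199.3], 0.47)]
case [([279.1, 212.0, 414.7, 37
[... 208 characters left out ...]
ush [([218.8, 284.7, 236.6, 315.4], 0.93)]
top [0.29797049 0.02403561 1.46117639] [-2.93080547 -0.00565972 -1.60538703] 520.8005685834312 520.8005685834312 280.115714822954 209.47117720325423
stand [([127.0, 124.6, 261.8, 256.0], 0.93)]
handle [([179.2, 177.6, 245.0, 235.8], 0.69)]
wax_block []
wax_lump_a [([212.3, 206.3, 228.1, 221.2], 0.48), ([266.3, 260.3, 281.2, 287.9], 0.41)]
case [([300.9, 190.9, 397.7, 278.0], 0.66)]
case_lid [([312.8, 192.8, 392.3, 235.8], 0.8)]
steel_pin [([349.6, 245.7, 373.4, 259.8], 0.44), ([300.3, 192.6, 396.2, 275.3], 0.3)]
dish_pattern [([325.8, 127.6, 362.2, 165.1], 0.8)]
bench_brush [([266.9, 261.1, 278.6, 290.0], 0.49), ([129.2, 126.3, 265.2, 255.1], 0.48)]
```

Run:
```python
import re
t=open('h.py').read()
t=t.replace("s=manip.snapshot(n);","s=manip.snapshot(n); s['Rm']=R.from_euler('xyz',s['rotation']).as_matrix() if np.size(s['rotation'])==3 else np.array(s['rotation']);").replace("np.array(s['rotation'])@d","s['Rm']@d").replace("np.array(s['rotation']).T@","s['Rm'].T@")
open('h.py','w').write(t)
for n in ('scene','top'):
    import cv2
    im=cv2.imread(f'pics/{n}0.png'); 
    c=im[110:390,150:440] if n=='scene' else im[110:300,110:420]
    f=2.6 if n=='scene' else 2.5
    c=cv2.resize(c,None,fx=800/c.shape[1] if n=='top' else 2.1,fy=800/c.shape[1] if n=='top' else 2.1,interpolation=cv2.INTER_CUBIC); cv2.imwrite(f'pics/{n}0c.png',c)
```

```text
(no output)
```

View pics/scene0c.png

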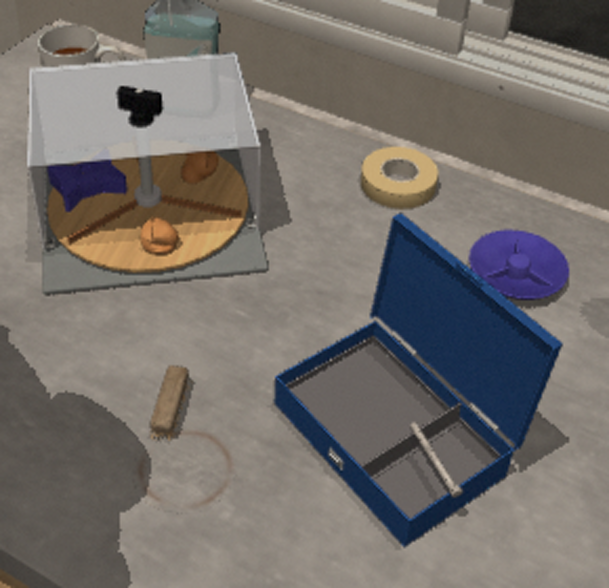

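View pics/top0c.png

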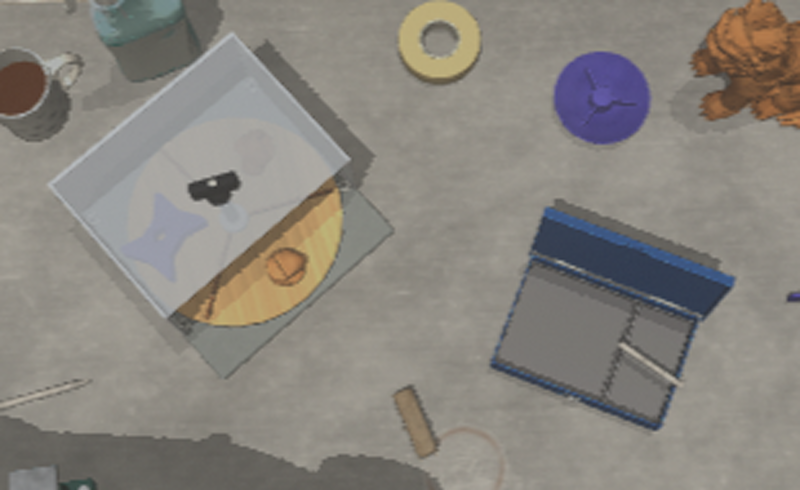

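View pics/scene0.png

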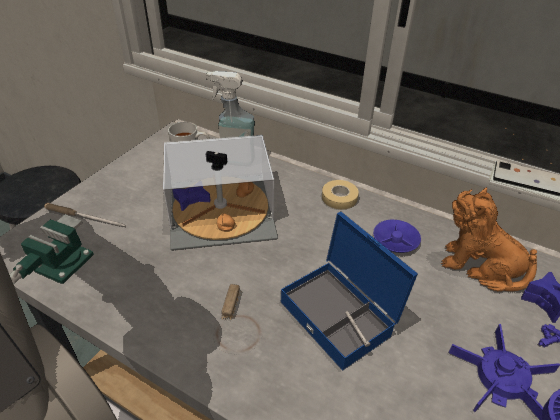

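Run:
```python
from h import *
from scipy.optimize import least_squares
S=snap('scene','scene1');T=snap('top','top1')
sc=lambda u,v:(150+u/2.1,110+v/2.1)
tp=lambda u,v:(110+u/2.5806,110+v/2.5806)
def fit(pts,x0):
    def tr(p,l): 
        c,s=np.cos(p[2]),np.sin(p[2]); return [p[0]+c*l[0]-s*l[1],p[1]+s*l[0]+c*l[1],l[2]]
    def f(p,): return np.concatenate([proj(s,tr(p,l))-uv for s,uv,l in pts])
    r=least_squares(f,x0,loss='soft_l1'); print(r.x,np.round(r.fun.reshape(-1,2),1).tolist()); return r.x
Y=.124
st=[(T,tp(168,317),(-.064,Y,.133)),(T,tp(349,158),(-.064,-Y,.133)),(T,tp(225,378),(-.125,.125,.008)),(T,tp(393,230),(-.125,-.125,.008)),
(S,sc(30,165),(-.064,Y,.133)),(S,sc(259,150),(-.064,-Y,.133)),(S,sc(43,290),(-.125,.125,.008)),(S,sc(267,268),(-.125,-.125,.008))]
for n,s,uv in (('T',T,(tp(215,188))),('S',S,sc(140,103))): print(n,atz(s,*uv,.159))
p=fit(st,[.4,.2,.8]); 
X0,X1=-.063,.065
cs=[(T,tp(492,366),(X0,.096,.042)),(T,tp(660,428),(X0,-.096,.042)),(T,tp(697,318),(X1,-.096,.042)),(T,tp(532,262),(X1,.096,.042)),
(S,sc(276,380),(X0,.096,.042)),(S,sc(407,543),(X0,-.096,.042)),(S,sc(513,455),(X1,-.096,.042)),(S,sc(376,325),(X1,.096,.042))]
c=fit(cs,[.4,-.2,-.3])
json.dump(dict(stand=p.tolist(),case=c.tolist()),open('fit.json','w'))
print('pin',atz(T,*tp(622,345),.046),atz(T,*tp(681,383),.046),atz(S,*sc(415,425),.046),atz(S,*sc(457,493),.046))
def dr(im,s,tag,fr,pts,crop,k):
    im=cv2.cvtColor(s['color'],cv2.COLOR_RGB2BGR)[crop[1]:crop[3],crop[0]:crop[2]]
    im=cv2.resize(im,None,fx=k,fy=k,interpolation=cv2.INTER_CUBIC)
    cv2.imwrite(f'pics/{tag}.png',im)
dr(0,S,'sA',0,0,(270,200,430,380),3.3)
dr(0,T,'tA',0,0,(290,180,410,290),5)
```

```text
T [0.65392224 0.2286665  0.159     ]
S [0.65651218 0.23132624 0.159     ]
[0.65802181 0.23077192 0.69481412] [[-2.1, -0.1], [0.3, 0.0], [-1.9, 0.0], [0.1, -0.5], [-0.8, 1.0], [1.4, -1.4], [-0.2, 0.9], [1.4, 0.6]]
[ 0.50106455 -0.15684134 -0.4077915 ] [[-1.1, -0.2], [-0.1, 1.5], [1.0, 0.8], [-0.2, -2.4], [-1.4, 1.0], [0.5, -6.5], [1.1, 0.2], [-0.2, -0.0]]
pin [ 0.49791546 -0.18549514  0.046     ] [ 0.45537901 -0.24529891  0.046     ] [ 0.50321099 -0.18108813  0.046     ] [ 0.45653225 -0.24181804  0.046     ]
```

View pics/sA.png

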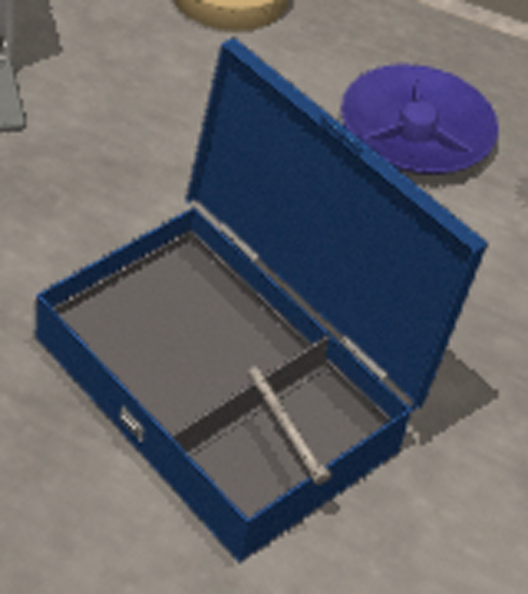

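View pics/tA.png

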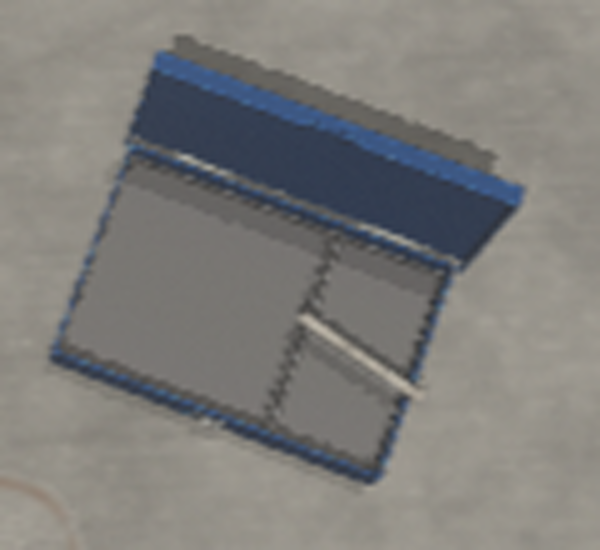

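```bash
cat >> h.py <<'E'
from scipy.optimize import least_squares
def tr(p,l):
    c,s=np.cos(p[2]),np.sin(p[2]); return [p[0]+c*l[0]-s*l[1],p[1]+s*l[0]+c*l[1],l[2]]
def fit(pts,x0):
    def f(p): return np.concatenate([proj(s,tr(p,l))-uv for s,uv,l in pts])
    r=least_squares(f,x0,loss='soft_l1'); print(np.round(r.x,4),np.round(r.fun.reshape(-1,2),1).tolist()); return r.x
def draw(s,tag,pts,crop,k):
    im=cv2.cvtColor(s['color'],cv2.COLOR_RGB2BGR)[crop[1]:crop[3],crop[0]:crop[2]]
    im=cv2.resize(im,None,fx=k,fy=k,interpolation=cv2.INTER_CUBIC)
    for p in pts:
        u=(proj(s,p)-[crop[0],crop[1]]+.5)*k; cv2.circle(im,tuple(int(round(a)) for a in u),3,(0,255,0),-1)
    cv2.imwrite(f'pics/{tag}.png',im)
E
python3 - <<'E'
from h import *
S=snap('scene','scene2');T=snap('top','top2')
a=lambda u,v:(269.5+u/3.3,199.5+v/3.3)
b=lambda u,v:(289.5+u/5,179.5+v/5)
X0,X1=-.063,.065
q=[(X0,.096,.042),(X0,-.096,.042),(X1,-.096,.042),(X1,.096,.042),(X1,-.03,.042)]
cs=[(S,a(*u),l) for u,l in zip([(40,297),(247,521),(409,410),(193,210),(328,342)],q)]+[(T,b(*u),l) for u,l in zip([(53,352),(378,475),(452,268),(130,150),(335,236)],q)]
c=fit(cs[:5],[.5,-.15,-.4]);c=fit(cs[5:],[.5,-.15,-.4]);c=fit(cs,[.5,-.15,-.4])
p=json.load(open('fit.json'))['stand']
json.dump(dict(stand=p,case=c.tolist()),open('fit.json','w'))
L=[tr(c,l) for l in [(X0,.096,.042),(X0,-.096,.042),(X1,-.096,.042),(X1,.096,.042),(X0,-.03,.042),(X1,-.03,.042),(.061,.093,.014),(-.059,-.093,.014)]]
draw(S,'sB',L,(270,200,430,380),3.3);draw(T,'tB',L,(290,180,410,290),5)
M=[tr(p,l) for l in [(-.064,.124,.133),(-.064,-.124,.133),(.125,.124,.133),(.125,-.124,.133),(-.125,.125,.008),(-.125,-.125,.008),(0,0,.172),(-.078,0,.018),(0,0,.018)]]
draw(S,'sC',M,(150,120,290,260),4);draw(T,'tC',M,(110,110,270,270),3.7)
E
python3 -c "
import cv2,numpy as np
for n,o in (('B',0),('C',0)):
    a=cv2.imread('pics/s%s.png'%n);b=cv2.imread('pics/t%s.png'%n)
    h=560;a=cv2.resize(a,(400,int(a.shape[0]*400/a.shape[1])));b=cv2.resize(b,(400,int(b.shape[0]*400/b.shape[1])))
    c=np.zeros((max(len(a),len(b)),800,3),np.uint8);c[:len(a),:400]=a;c[:len(b),400:]=b;cv2.imwrite('pics/st%s.png'%n,c)
"
```

```text
[ 0.5062 -0.1529 -0.4043] [[-2.0, 0.0], [-0.6, 1.4], [1.0, 0.1], [0.1, -0.7], [0.9, -2.1]]
[ 0.5033 -0.155  -0.4027] [[-1.2, 1.2], [-0.0, 1.9], [0.4, -0.1], [-0.4, -1.0], [1.2, -2.2]]
[ 0.5051 -0.1538 -0.4042] [[-1.9, 0.6], [-0.4, 2.1], [1.2, 0.7], [0.2, -0.2], [1.1, -1.5], [-1.7, 0.5], [-0.6, 1.3], [-0.1, -0.7], [-0.8, -1.7], [0.8, -2.8]]
```

View pics/stB.png

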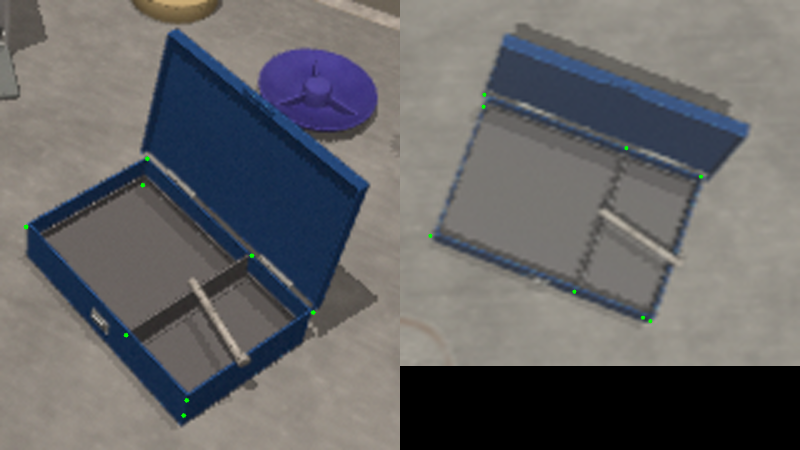

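View pics/stC.png

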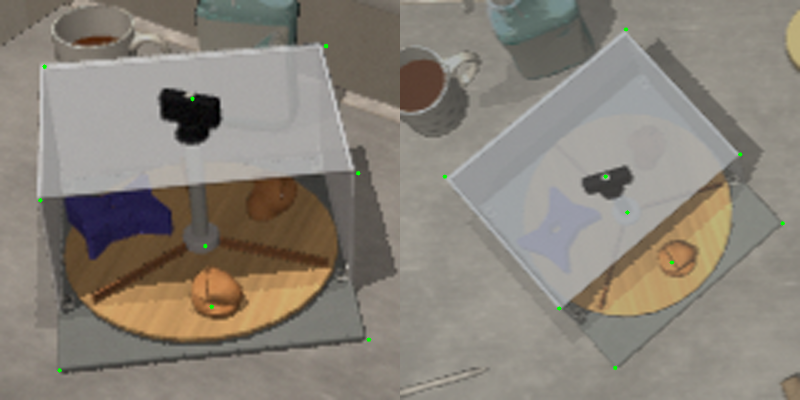

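Run:
```python
from h import *
f=json.load(open('fit.json')); p=f['stand'];c=f['case']
S=cv2.imread('pics/scene2.png');T=manip.snapshot('top');T['Rm']=R.from_euler('xyz',T['rotation']).as_matrix()
Sc=manip.snapshot('scene');Sc['Rm']=R.from_euler('xyz',Sc['rotation']).as_matrix()
def loc(q,w): 
    d=np.array(w[:2])-q[:2]; cc,s=np.cos(q[2]),np.sin(q[2]); return [cc*d[0]+s*d[1],-s*d[0]+cc*d[1]]
# violet in hood region (top)
for s,n in ((T,'T'),(Sc,'S')):
    hsv=cv2.cvtColor(s['color'],cv2.COLOR_RGB2HSV).astype(int)
    sub=s['color'].astype(int)
    m=(sub[...,2]-sub[...,1]>(9 if n=='T' else 20))
    mm=np.zeros_like(m); 
    if n=='T': mm[170:235,130:200]=m[170:235,130:200]
    else: mm[180:215,168:212]=m[180:215,168:212]
    v,u=np.nonzero(mm); print(n,len(u),u.min(),u.max(),v.min(),v.max())
    w=atz(s,u.mean(),v.mean(),.030); l=loc(p,w); print('block',w,l,np.hypot(*l),np.degrees(np.arctan2(l[1],l[0])))
    dk=(s['color'].sum(2)<100)
    k=np.zeros_like(dk)
    if n=='T': k[165:200,175:215]=dk[165:200,175:215]
    else: k[145:170,195:235]=dk[145:170,195:235]
    v,u=np.nonzero(k); print('handle',len(u),u.min(),u.max(),v.min(),v.max(),atz(s,u.mean(),v.mean(),.159))
draw(T,'hT',[],(165,160,225,205),13)
draw(Sc,'hS',[],(190,140,245,175),13)
```

```text
T 406 157 188 185 217
block [0.63829096 0.3065095  0.03      ] [np.float64(0.03333372476878449), np.float64(0.07081206883457183)] 0.078265486004964 64.79198864979183Traceback (most recent call last):
  File "<stdin>", line 21, in <module>
    return umr_minimum(a, axis, None, out, keepdims, initial, where)
ValueError: zero-size array to reduction operation minimum which has no identity
```

Run:
```python
from h import *
S=snap('scene','s3');T=snap('top','t3')
draw(T,'hT',[],(165,160,225,205),13)
draw(S,'hS',[],(190,140,245,175),13)
```

```text
(no output)
```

View pics/hT.png

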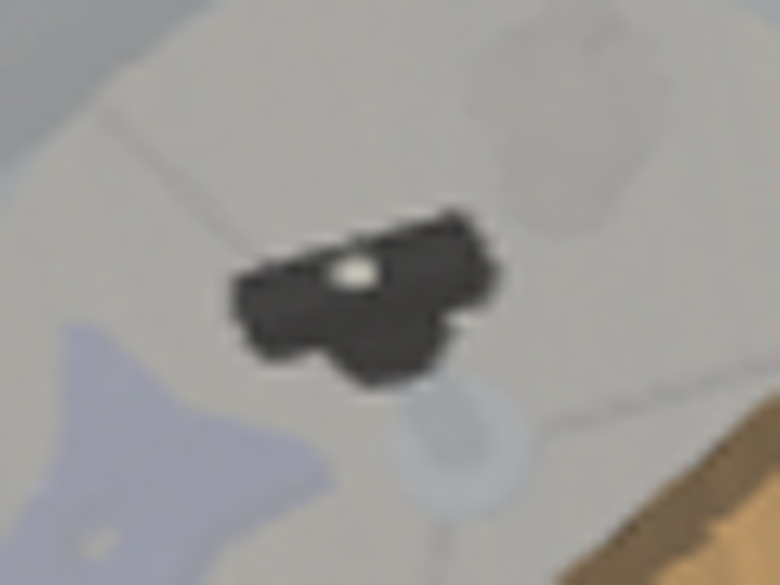

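View pics/hS.png

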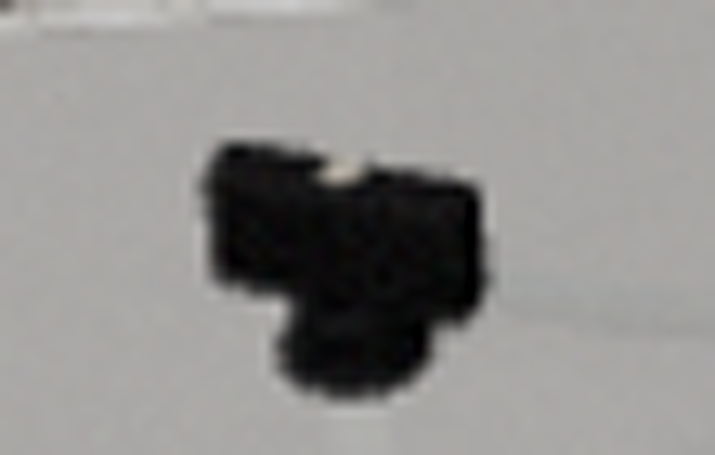

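```bash
cat >> h.py <<'E'
def loc(q,w):
    d=np.array(w[:2])-q[:2]; cc,s=np.cos(q[2]),np.sin(q[2]); return np.array([cc*d[0]+s*d[1],-s*d[0]+cc*d[1]])
def tgt(pos,Rm=None,rpy=None):
    """slide (mm), dr (deg) from current"""
    st=manip.sense(); R0=R.from_euler('xyz',st['eef_rot']); R1=R.from_euler('xyz',rpy) if rpy is not None else R.from_matrix(Rm)
    sl=R0.inv().apply(np.array(pos)-st['tool_pos'])*1000
    dr=np.degrees((R0.inv()*R1).as_rotvec())
    print('pos',np.round(st['tool_pos'],4),'rpy',np.round(st['eef_rot'],3),'slide',np.round(sl,1),'dr',np.round(dr,1),'q',np.round(st['joints'],2),'t',st['t'])
E
python3 - <<'E'
from h import *
S=snap('scene','s4');T=snap('top','t4')
print(atz(T,191.8,180.3,.172),atz(S,215.65,152.7,.172))
a=atz(T,165+240/13,160+275/13,.172);b=atz(T,165+455/13,160+212/13,.172);print(np.degrees(np.arctan2(*(a-b)[[1,0]])),np.hypot(*(a-b)[:2]))
tgt([.655,.230,.25],rpy=[np.pi,0,np.radians(104.5)])
E
```

```text
[0.65725234 0.23049452 0.172     ] [0.6610807  0.23642785 0.172     ]
105.1714518666362 0.043810907349300036
pos [0.2135 0.6403 0.2313] rpy [-3.142 -0.     2.82 ] slide [-548.7 -249.6  -18.7] dr [-0.  -0.  57.1] q [-1.4   0.43  0.07  1.61 -0.03  1.11 -0.07] t 1.5
```

Request:
arm_command:
  hand: [0, 0, 0, 0, 0, 0, 0, 0, 0, 0]
  slide:
    - [-40, -18, -2]
    - [-85, -38, -3]
    - [-130, -59, -4]
    - [-175, -79, -6]
    - [-220, -99, -8]
    - [-265, -119, -9]
    - [-310, -140, -11]
    - [-355, -160, -12]
    - [-400, -180, -14]
    - [-445, -200, -15]
  dr:
    - [0, 0, 5]
    - [0, 0, 10]
    - [0, 0, 15]
    - [0, 0, 20]
    - [0, 0, 25]
    - [0, 0, 30]
    - [0, 0, 35]
    - [0, 0, 40]
    - [0, 0, 45]
    - [0, 0, 50]

```text
t: 2.5
tool_pos: [0.5737, 0.3083, 0.2468]
eef_rot: [3.141, -0.0, 1.944]
contact_force: [0.5, 0.6, 0.3]
gripper_width: 1.004
```

Run:
```python
from h import *
tgt([.657,.231,.23],rpy=[np.pi,0,np.radians(104.5)])
```

```text
pos [0.5737 0.3083 0.2468] rpy [ 3.141 -0.     1.944] slide [-102.4   49.4   16.8] dr [ 0.  -0.   6.9] q [-0.89  0.39  0.4   1.66 -0.17  1.12 -0.07] t 2.5
```

Request:
arm_command:
  hand: [0, 0.2, 0.4, 0.5, 0.5, 0.5]
  slide:
    - [-30, 15, 5]
    - [-65, 31, 10]
    - [-95, 46, 15]
    - [-102.5, 49.5, 17]
    - [-102.5, 49.5, 17]
    - [-102.5, 49.5, 17]
  dr:
    - [0, 0, 2]
    - [0, 0, 5]
    - [0, 0, 7]
    - [0, 0, 7]
    - [0, 0, 7]
    - [0, 0, 7]

```text
t: 3.1
tool_pos: [0.6554, 0.2337, 0.2293]
eef_rot: [-3.141, -0.001, 1.826]
contact_force: [-0.6, -0.1, -0.4]
gripper_width: 0.501
```

Run:
```python
from h import *
tgt([.657,.231,.15],rpy=[np.pi,0,np.radians(104.5)])
S=snap('scene','s5');T=snap('top','t5')
draw(S,'s5c',[[.657,.231,.172]],(150,60,290,240),3.3)
draw(T,'t5c',[],(110,90,270,230),4)
```

```text
pos [0.6554 0.2337 0.2293] rpy [-3.141e+00 -1.000e-03  1.826e+00] slide [-3.1  0.8 79.3] dr [-0.  -0.   0.1] q [-0.74  0.49  0.44  1.57 -0.23  1.13  0.  ] t 3.1
```

View pics/s5c.png

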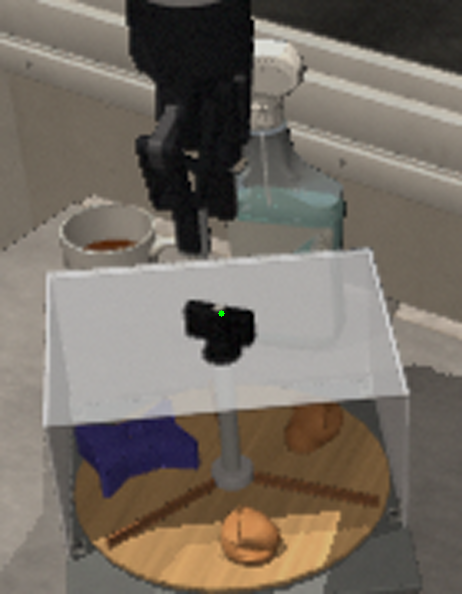

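View pics/t5c.png

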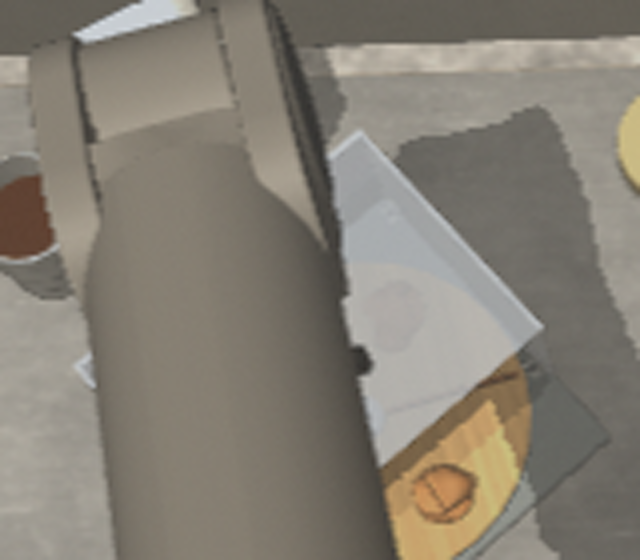

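Run:
```python
from h import *
S=snap('scene','s6')
p=manip.sense()['tool_pos'];print(p,proj(S,p))
draw(S,'s6c',[p,p+[0,0,.005],[.657,.231,.172],[.661,.236,.172]],(180,100,245,175),9)
```

```text
[0.65533148 0.2342322  0.22963678] [213.02693604 132.36037013]
```

View pics/s6c.png

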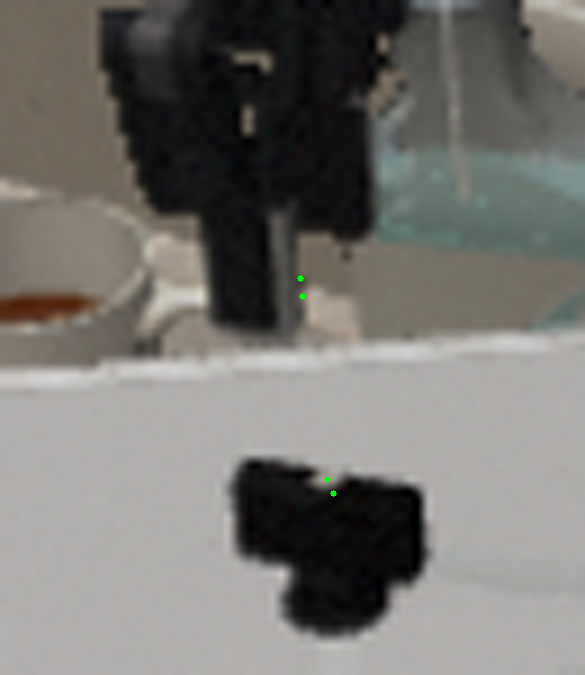

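Request:
arm_command:
  hand: [0.5, 0.5, 0.5, 0.5, 0.5]
  slide:
    - [-2, 2, 20]
    - [-2, 2, 45]
    - [-2, 2, 65]
    - [-2, 2, 79]
    - [-2, 2, 79]
  dr:
    - [0, 0, 0]
    - [0, 0, 0]
    - [0, 0, 0]
    - [0, 0, 0]
    - [0, 0, 0]

```text
t: 3.75
tool_pos: [0.6573, 0.2317, 0.1487]
eef_rot: [-3.139, 0.0, 1.826]
contact_force: [-0.1, 0.1, 0.7]
gripper_width: 0.496
```

Request:
arm_command:
  hand: [0.9, 0.9, 0.9, 0.9, 0.9, 0.9]
  slide:
    - [0, 0, 0]
    - [0, 0, 0]
    - [0, 0, 0]
    - [0, 0, 0]
    - [0, 0, 0]
    - [0, 0, 0]
  dr:
    - [0, 0, 0]
    - [0, 0, 0]
    - [0, 0, 0]
    - [0, 0, 0]
    - [0, 0, 0]
    - [0, 0, 0]
  grip_force: 25

```text
t: 4.35
tool_pos: [0.6589, 0.2315, 0.1516]
eef_rot: [3.14, -0.001, 1.825]
contact_force: [-3.0, 0.4, 7.0]
gripper_width: 0.156
```

Request:
arm_command:
  hand: [0.9, 0.9, 0.9, 0.9, 0.9, 0.9, 0.9, 0.9, 0.9, 0.9]
  slide:
    - [0, 0, 0]
    - [0, 0, -1]
    - [0, 0, -1]
    - [0, 0, -1]
    - [0, 0, -1]
    - [0, 0, -1]
    - [0, 0, -1]
    - [0, 0, -1]
    - [0, 0, -1]
    - [0, 0, -1]
  dr:
    - [0, 0, -2]
    - [0, 0, -6]
    - [0, 0, -12]
    - [0, 0, -18]
    - [0, 0, -24]
    - [0, 0, -30]
    - [0, 0, -36]
    - [0, 0, -42]
    - [0, 0, -48]
    - [0, 0, -54]

```text
t: 5.35
tool_pos: [0.66, 0.2325, 0.1517]
eef_rot: [3.139, 0.003, 2.772]
contact_force: [11.9, 8.2, -12.7]
gripper_width: 0.156
```

Run:
```python
from h import *
tgt([.6575,.2315,.15],rpy=[np.pi,0,3.836])
print(manip.sense()['contact_force'])
```

```text
pos [0.66   0.2325 0.1517] rpy [3.139e+00 3.000e-03 2.772e+00] slide [ 1.9 -1.8  1.7] dr [  0.1   0.2 -61. ] q [-0.56  0.54  0.19  1.62 -0.12  0.98  0.86] t 5.35
[ 11.88324172   8.15496942 -12.67627086]
```

Request:
arm_command:
  hand: [0.9, 0.9, 0.9, 0.9, 0.9, 0.9, 0.9, 0.9, 0.9, 0.9]
  slide:
    - [-1, 1.5, 1]
    - [-1, 1.5, 1]
    - [-1, 1.5, 1]
    - [-1, 1.5, 1]
    - [-1, 1.5, 1]
    - [-1, 1.5, 1]
    - [-1, 1.5, 1]
    - [-1, 1.5, 1]
    - [-1, 1.5, 1]
    - [-1, 1.5, 1]
  dr:
    - [0, 0, -3]
    - [0, 0, -8]
    - [0, 0, -14]
    - [0, 0, -20]
    - [0, 0, -27]
    - [0, 0, -34]
    - [0, 0, -41]
    - [0, 0, -48]
    - [0, 0, -55]
    - [0, 0, -60]

```text
t: 6.35
tool_pos: [0.6598, 0.2342, 0.1516]
eef_rot: [3.14, 0.002, -2.463]
contact_force: [-4.9, 6.6, 5.9]
gripper_width: 0.159
```

Run:
```python
from h import *
tgt([.6575,.2315,.15],rpy=[np.pi,0,3.836])
print(manip.sense()['contact_force'])
S=snap('scene','s7')
p=json.load(open('fit.json'))['stand']
draw(S,'s7c',[tr(p,l) for l in [(-.078,0,.018),(0,0,.018),(-.117,0,.03)]],(150,80,290,240),3.7)
```

```text
pos [0.6598 0.2342 0.1516] rpy [ 3.140e+00  2.000e-03 -2.463e+00] slide [ 3.5 -0.7  1.6] dr [ 0.1  0.1 -0.9] q [-0.39  0.54 -0.06  1.61  0.03  0.99  1.79] t 6.35
[-4.90548866  6.61676841  5.893153  ]
```

View pics/s7c.png

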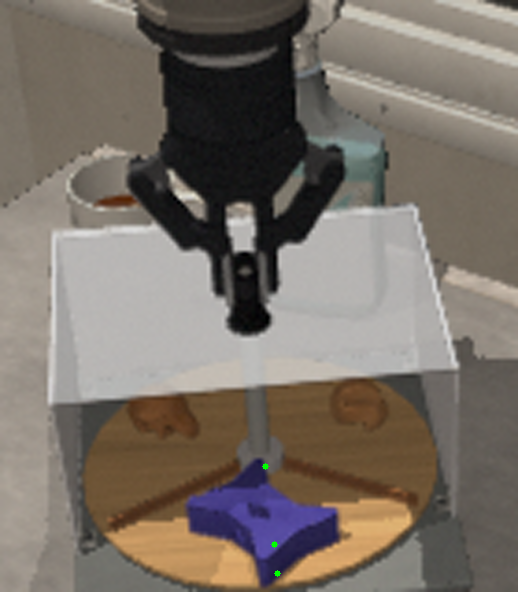

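Request:
arm_command:
  hand: [0.5, 0.5, 0.5, 0.5, 0.5, 0.5, 0.5, 0.5]
  slide:
    - [0, 0, 0]
    - [0, 0, 0]
    - [0, 0, 0]
    - [0, 0, -10]
    - [0, 0, -40]
    - [20, 0, -70]
    - [60, 0, -100]
    - [100, 0, -120]
  dr:
    - [0, 0, 0]
    - [0, 0, 0]
    - [0, 0, 0]
    - [0, 0, 0]
    - [0, 0, 0]
    - [0, 0, 0]
    - [0, 0, 0]
    - [0, 0, 0]

```text
t: 7.2
tool_pos: [0.5815, 0.1696, 0.2728]
eef_rot: [-3.141, 0.002, -2.469]
contact_force: [0.1, -0.4, 0.8]
gripper_width: 0.499
```

Run:
```python
from h import *
S=snap('scene','s8');T=snap('top','t8')
print(manip.sense()['tool_pos'],manip.sense()['contact_force'])
p=json.load(open('fit.json'))['stand']
draw(S,'s8c',[tr(p,l) for l in [(-.078,0,.018)]],(170,170,280,250),7)
draw(T,'t8c',[],(160,150,270,260),5)
for s in (S,T):
  for r in manip.outline_of('wax_block',s)[:2]:
    v,u=np.nonzero(r['region']);w=atz(s,u.mean(),v.mean(),.03);print(r['p'],r['bbox'],w,loc(p,w))
```

```text
[0.58071077 0.16688183 0.2748772 ] [ 0.52574623 -0.12681451  0.24792013]
0.85 [202.8, 203.2, 241.4, 239.2] [0.60073441 0.19036336 0.03      ] [-0.0698779   0.00563707]
```

View pics/s8c.png

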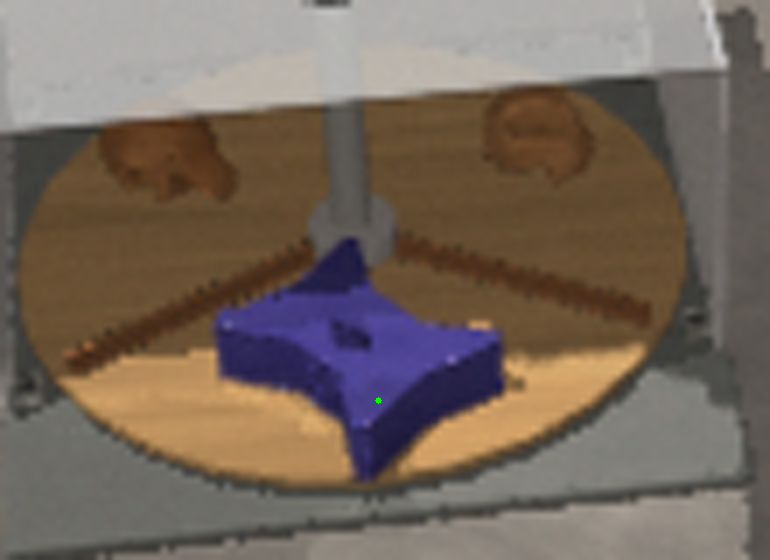

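View pics/t8c.png

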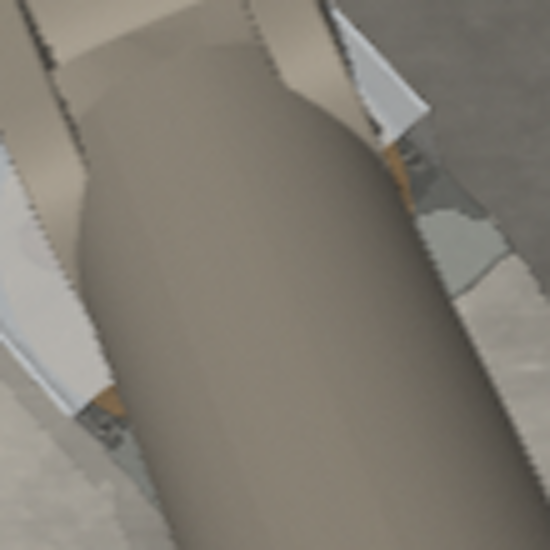

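Run:
```python
from h import *
S=snap('scene','s9')
p=json.load(open('fit.json'))['stand']
for n,u,v in (('L',220,322),('R',498,335),('F',365,425),('B',350,240),('hole',350,333),('nFL',330,360),('nFR',425,365),('nBL',290,295),('nBR',400,310)):
    w=atz(S,169.5+u/7,169.5+v/7,.042);print(n,np.round(loc(p,w)*1000,1))
im=cv2.cvtColor(S['color'],cv2.COLOR_RGB2BGR)
# rectify at z=.042 in stand frame: 4 px per mm
A=[];B=[]
for l in [(-.14,.06),(-.14,-.06),(-.02,.06),(-.02,-.06)]:
    A.append(proj(S,tr(p,(*l,.042))));B.append([(.06-l[1])*5000,(-.02-l[0])*5000])
H=cv2.getPerspectiveTransform(np.float32(A),np.float32(B))
o=cv2.warpPerspective(im,H,(600,600),flags=cv2.INTER_CUBIC)
cv2.line(o,(300,0),(300,599),(0,255,0),1);cv2.line(o,(0,290),(599,290),(0,255,0),1)
cv2.imwrite('pics/rect.png',o)
```

```text
L [-58.   50.1]
R [-77.6 -41.9]
F [-115.3    5.3]
B [-21.3   4. ]
hole [-69.7   7.2]
nFL [-82.2  14.6]
nFR [-89.1 -16.4]
nBL [-47.4  26. ]
nBR [-60.3 -10.3]
```

View pics/rect.png

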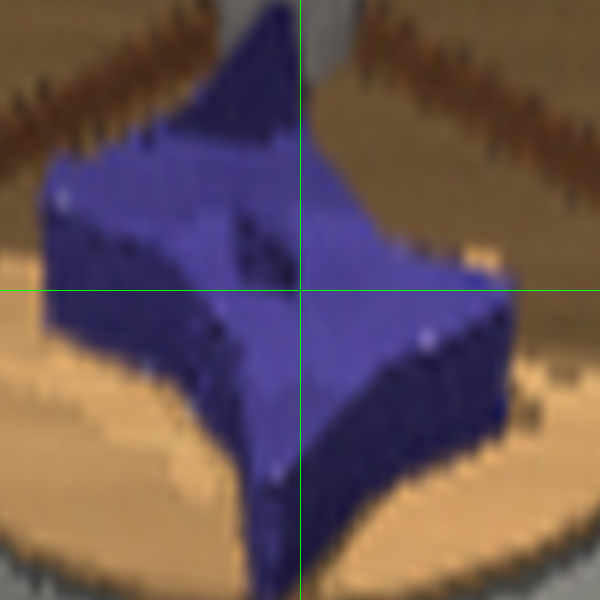

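```bash
cat >> h.py <<'E'
def toolR(jaw,tilt):
    """jaw: world angle(deg) of tool y; lean = direction tool's upper end leans = jaw-90 deg.. tilt deg"""
    a=np.radians(jaw);y=np.array([np.cos(a),np.sin(a),0]);le=np.array([np.cos(a-np.pi/2),np.sin(a-np.pi/2),0])
    t=np.radians(tilt);z=-np.cos(t)*np.array([0,0,1])-np.sin(t)*le;x=np.cross(y,z);return np.stack([x,y,z],1)
E
python3 - <<'E'
from h import *
A=np.array([.659,.2335,.69])
C=np.array(tr(A,(-.075,.002,.026)))
print(C)
for jaw in (-10,-20,-30):
  for tilt in (30,35,40,45):
    M=toolR(jaw,tilt)
    best=-9
    for hx,hy in ((.038,.0425),):
      for a in np.linspace(-1,1,21):
        for b in np.linspace(-1,1,21):
          if max(abs(a),abs(b))<1: continue
          for d in np.linspace(.073,.2,60):
            P=C+M@np.array([a*hx,b*hy,-d])
            if .127<P[2]<.136: best=max(best,loc(A,P)[0])
    print(jaw,tilt,'clear to edge mm',round((-.064-best)*1000,1),'lowest body z', )
M=toolR(-10,40); tgt(C-M[:,2]*.13,Rm=M)
E
```

```text
[0.59988347 0.1873022  0.026     ]
-10 30 clear to edge mm -4.8 lowest body z
-10 35 clear to edge mm 2.9 lowest body z
-10 40 clear to edge mm 10.7 lowest body z
-10 45 clear to edge mm 19.6 lowest body z
-20 30 clear to edge mm 2.8 lowest body z
-20 35 clear to edge mm 11.5 lowest body z
-20 40 clear to edge mm 20.3 lowest body z
-20 45 clear to edge mm 30.5 lowest body z
-30 30 clear to edge mm 10.6 lowest body z
-30 35 clear to edge mm 20.1 lowest body z
-30 40 clear to edge mm 29.7 lowest body z
-30 45 clear to edge mm 40.7 lowest body z
pos [0.5821 0.1702 0.271 ] rpy [-3.141e+00  1.000e-03 -2.469e+00] slide [ 38.2 -53.  145.4] dr [-47.8  18.2 131.6] q [-0.35  0.28 -0.05  1.72  0.02  1.14  1.84] t 7.45
```

Request:
arm_command:
  hand: [0.1, 0.1, 0.1, 0.1, 0.1, 0.1, 0.1, 0.1, 0.1, 0.1]
  slide:
    - [5, 0, 0]
    - [10, 0, 0]
    - [20, -10, 0]
    - [30, -20, 0]
    - [40, -30, 0]
    - [40, -40, 0]
    - [40, -50, 0]
    - [40, -50, 0]
    - [40, -50, 0]
    - [40, -50, 0]
  dr:
    - [0, 0, 8]
    - [0, 0, 16]
    - [0, 0, 24]
    - [0, 0, 32]
    - [0, 0, 40]
    - [0, 0, 48]
    - [0, 0, 56]
    - [0, 0, 64]
    - [0, 0, 72]
    - [0, 0, 80]

```text
t: 8.45
tool_pos: [0.5821, 0.1066, 0.2693]
eef_rot: [-3.14, -0.001, 2.413]
contact_force: [-0.1, -0.3, -0.3]
gripper_width: 0.9
```

Run:
```python
from h import *
A=np.array([.659,.2335,.69])
C=np.array(tr(A,(-.075,.002,.026)))
M=toolR(-15,38); tgt(C-M[:,2]*.15,Rm=M)
T=snap('top','t10');S=snap('scene','s10');draw(S,'s10c',[],(120,100,290,260),4)
```

```text
pos [0.5821 0.1066 0.2693] rpy [-3.140e+00 -1.000e-03  2.413e+00] slide [ -1.2 -10.2 125.1] dr [-21.   34.   60.8] q [-0.44  0.26  0.18  1.76 -0.05  1.13  0.6 ] t 8.45
```

View pics/s10c.png

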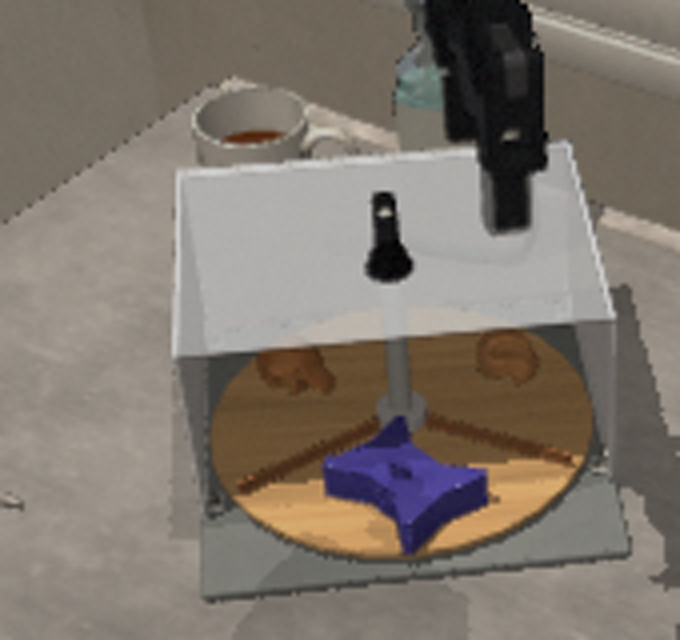

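View pics/t10.png

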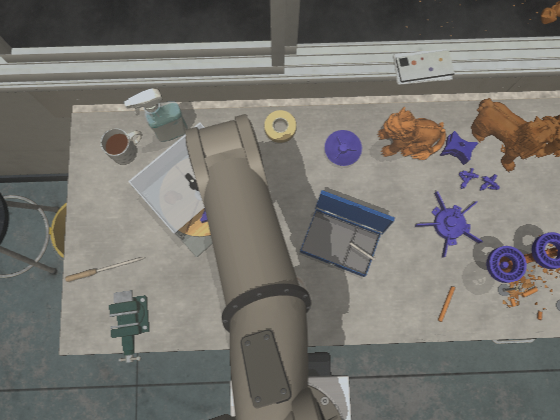

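Request:
arm_command:
  hand: [0.1, 0.1, 0.1, 0.1, 0.1, 0.1, 0.1, 0.1, 0.1, 0.1]
  slide:
    - [0, -1, 5]
    - [0, -2, 10]
    - [0, -3, 20]
    - [0, -4, 30]
    - [0, -5, 40]
    - [0, -6, 50]
    - [0, -7, 60]
    - [0, -8, 70]
    - [0, -9, 80]
    - [0, -10, 80]
  dr:
    - [-2, 3.3, 6]
    - [-4, 6.6, 12]
    - [-6.2, 10, 18]
    - [-8.3, 13.5, 24]
    - [-10.5, 17, 30.5]
    - [-12.6, 20.5, 36.5]
    - [-14.7, 24, 42.5]
    - [-16.8, 27.2, 48.5]
    - [-19, 30.6, 54.5]
    - [-21, 34, 61]

```text
t: 9.55
tool_pos: [0.5749, 0.0984, 0.1885]
eef_rot: [-3.14, -0.665, 1.31]
contact_force: [-0.6, -0.2, -0.0]
gripper_width: 0.899
```

Run:
```python
from h import *
A=np.array([.659,.2335,.69])
C=np.array(tr(A,(-.075,.002,.026)))
M=toolR(-15,38); tgt(C-M[:,2]*.1,Rm=M)
T=snap('top','t11');S=snap('scene','s11');draw(S,'s11c',[],(120,100,290,260),4)
draw(T,'t11c',[],(110,110,270,270),4)
```

```text
pos [0.5749 0.0984 0.1885] rpy [-3.14  -0.665  1.31 ] slide [-27.4   1.2  84.9] dr [-0.1 -0.1  0.1] q [-0.09  0.34  0.2   2.04 -0.97  0.92  0.51] t 9.55
```

View pics/s11c.png

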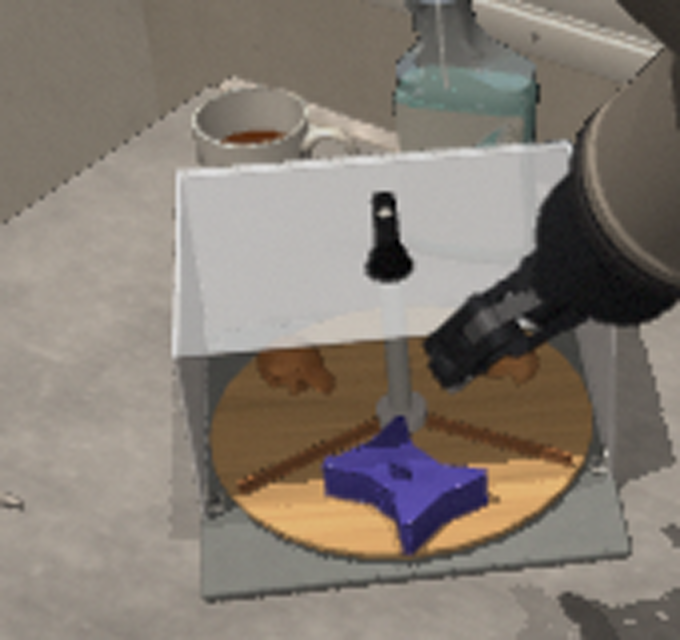

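View pics/t11c.png

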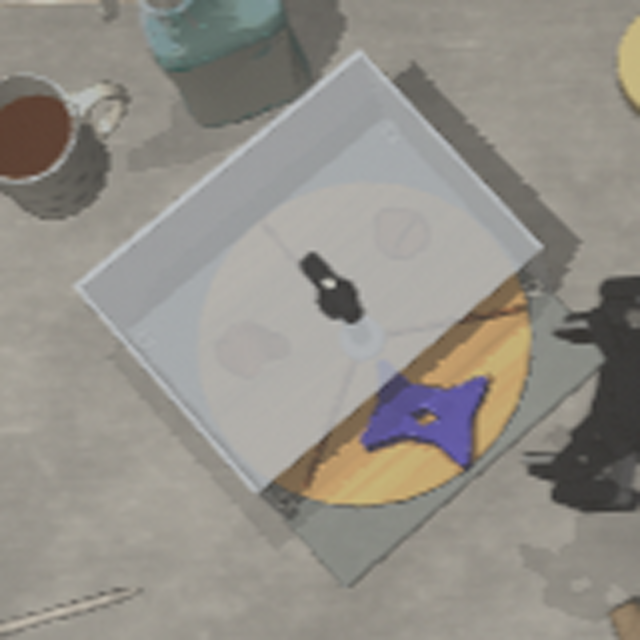

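Run:
```python
from h import *
T=snap('top','t12')
px=lambda u,v:(109.5+u/4,109.5+v/4)
P={n:atz(T,*px(*u),.042)[:2] for n,u in dict(t1=(388,362),t2=(487,378),t3=(468,465),t4=(365,442),hole=(425,417)).items()}
print(P); y=(P['t2']-P['t1']+P['t3']-P['t4']);print('y axis',np.degrees(np.arctan2(y[1],y[0])),'ctr',sum(P[k] for k in ('t1','t2','t3','t4'))/4)
for a,b in (('t1','t2'),('t2','t3'),('t3','t4'),('t4','t1')): print(np.linalg.norm(P[a]-P[b]))
# finger tips check
p=manip.sense()['tool_pos'];print('tcp px',(proj(T,p)-109.5)*4)
print('axis top marker',atz(T,*px(328,283),.172))
draw(T,'t12c',[p],(180,150,280,250),7)
```

```text
{'t1': array([0.63509628, 0.21023723]), 't2': array([0.62133221, 0.14129992]), 't3': array([0.56009298, 0.15535033]), 't4': array([0.57868222, 0.2264436 ]), 'hole': array([0.59498587, 0.18475675])}
y axis -103.00959916322124 ctr [0.59880092 0.18333277]
0.07029796074517872
0.06283038936656446
0.07348341828632488
0.058695758050120415
tcp px [537.34349786 396.65927997]
axis top marker [0.65741023 0.23126136 0.172     ]
```

View pics/t12c.png

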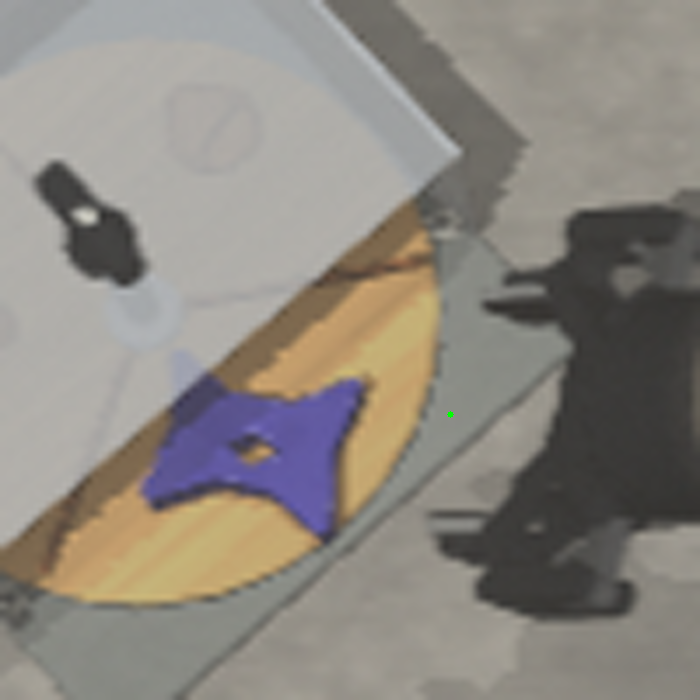

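Run:
```python
from h import *
C=np.array([.600,.1865,.024])
M=toolR(-14,38)
for b in (.06,.03,0): tgt(C-M[:,2]*b,Rm=M)
```

```text
pos [0.5748 0.0979 0.1894] rpy [ 3.141 -0.662  1.315] slide [-29.1   2.3 127.1] dr [ 0.4  0.1 -0.5] q [-0.09  0.34  0.2   2.04 -0.97  0.92  0.51] t 9.7
pos [0.5748 0.0979 0.1894] rpy [ 3.141 -0.662  1.315] slide [-29.1   2.1 157.1] dr [ 0.4  0.1 -0.5] q [-0.09  0.34  0.2   2.04 -0.97  0.92  0.51] t 9.7
pos [0.5748 0.0979 0.1894] rpy [ 3.141 -0.662  1.315] slide [-29.    1.9 187.1] dr [ 0.4  0.1 -0.5] q [-0.09  0.34  0.2   2.04 -0.97  0.92  0.51] t 9.7
```

Request:
arm_command:
  hand: [0.1, 0.1, 0.1, 0.1, 0.1]
  slide:
    - [-10, 1, 20]
    - [-20, 2, 50]
    - [-29, 2, 80]
    - [-29, 2, 110]
    - [-29, 2, 125]
  dr:
    - [0, 0, 0]
    - [0, 0, 0]
    - [0, 0, 0]
    - [0, 0, 0]
    - [0, 0, 0]

```text
t: 10.2
tool_pos: [0.5913, 0.1527, 0.0729]
eef_rot: [3.139, -0.664, 1.32]
contact_force: [0.5, -0.3, 0.2]
gripper_width: 0.901
```

Run:
```python
from h import *
C=np.array([.600,.1865,.024])
M=toolR(-14,38)
tgt(C,Rm=M)
T=snap('top','t13');S=snap('scene','s13');draw(S,'s13c',[C],(150,130,270,260),5)
draw(T,'t13c',[C+[0,0,.018]],(180,150,290,260),6)
```

```text
pos [0.5913 0.1527 0.0729] rpy [ 3.139 -0.664  1.32 ] slide [-2.7 -0.2 60.1] dr [ 0.4 -0.1 -0.3] q [ 0.18  0.54 -0.26  2.05 -1.    0.61  0.58] t 10.2
```

View pics/s13c.png

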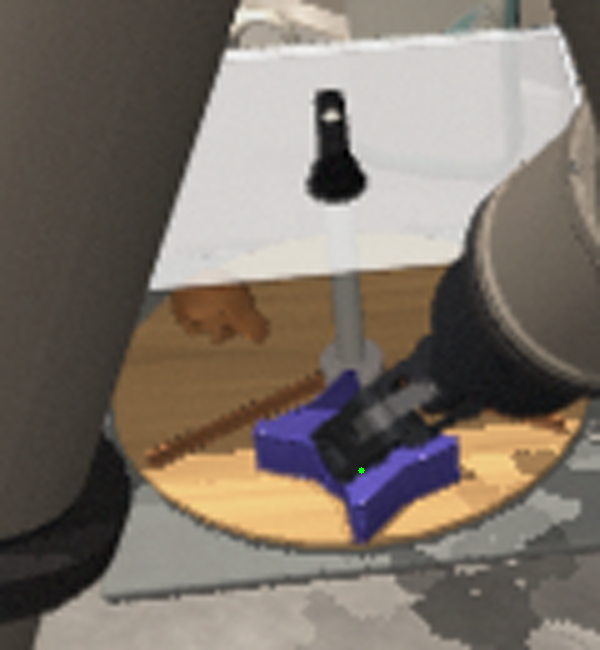

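View pics/t13c.png

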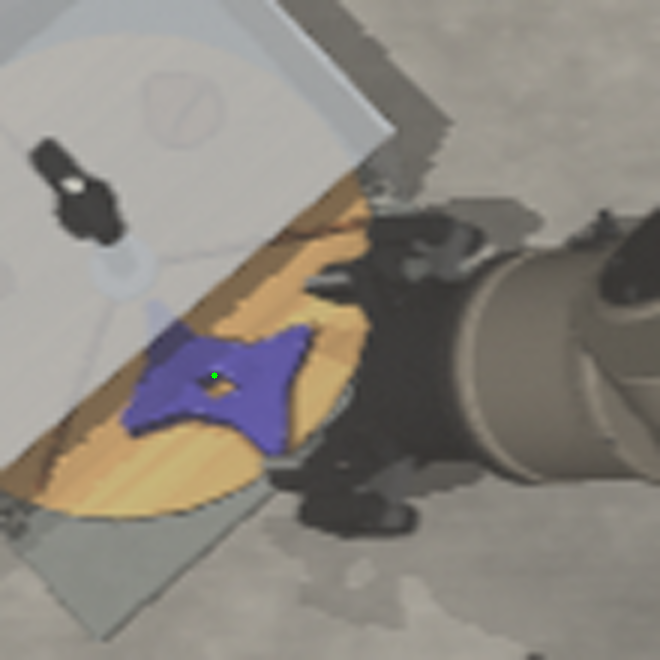

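Request:
arm_command:
  hand: [0.1, 0.1, 0.1, 0.1]
  slide:
    - [-2, 0, 15]
    - [-2, 0, 30]
    - [-2, 0, 40]
    - [-2, 0, 44]
  dr:
    - [0, 0, 0]
    - [0, 0, 0]
    - [0, 0, 0]
    - [0, 0, 0]

```text
t: 10.7
tool_pos: [0.5978, 0.1755, 0.0381]
eef_rot: [3.14, -0.663, 1.315]
contact_force: [0.9, 0.7, 0.1]
gripper_width: 0.901
```

Run:
```python
from h import *
C=np.array([.600,.1865,.024])
M=toolR(-14,38)
tgt(C,Rm=M)
T=snap('top','t14');S=snap('scene','s14');draw(S,'s14c',[C],(150,130,270,260),5)
draw(T,'t14c',[],(180,150,290,260),6)
```

```text
pos [0.5978 0.1755 0.0381] rpy [ 3.14  -0.663  1.315] slide [ 0.1 -0.7 18. ] dr [ 0.5 -0.  -0.5] q [ 0.22  0.62 -0.36  2.04 -1.01  0.5   0.59] t 10.7
```

View pics/s14c.png

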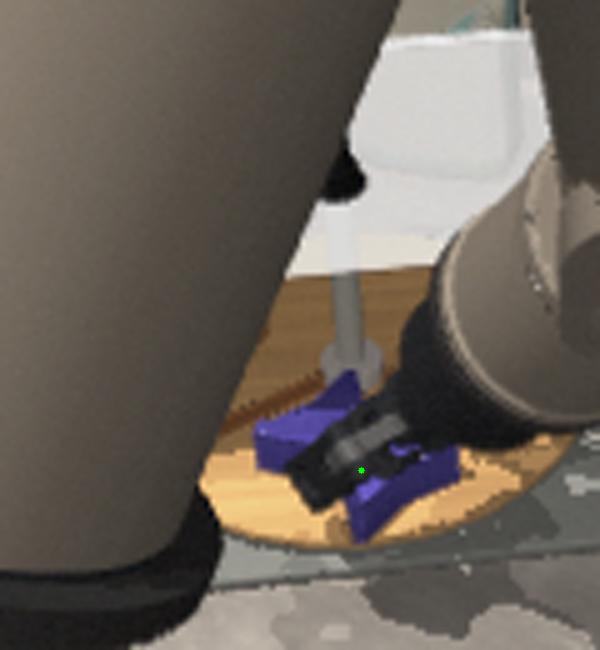

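View pics/t14c.png

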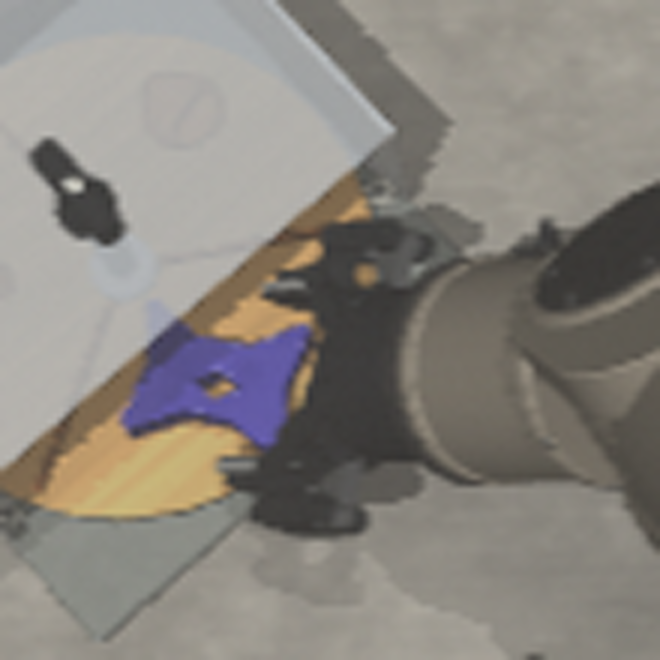

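Request:
arm_command:
  hand: [0.1, 0.1, 0.1]
  slide:
    - [0, -1, 9]
    - [0, -1, 18]
    - [0, -1, 18]
  dr:
    - [0, 0, 0]
    - [0, 0, 0]
    - [0, 0, 0]

```text
t: 11.1
tool_pos: [0.5989, 0.1867, 0.0231]
eef_rot: [-3.14, -0.664, 1.311]
contact_force: [0.0, -0.3, 0.4]
gripper_width: 0.902
```

Request:
arm_command:
  hand: [0.4, 0.8, 0.8, 0.8, 0.8, 0.8, 0.8]
  slide:
    - [0, 0, 0]
    - [0, 0, 0]
    - [0, 0, 0]
    - [0, 0, 0]
    - [0, 0, 0]
    - [0, 0, 0]
    - [0, 0, 0]
  dr:
    - [0, 0, 0]
    - [0, 0, 0]
    - [0, 0, 0]
    - [0, 0, 0]
    - [0, 0, 0]
    - [0, 0, 0]
    - [0, 0, 0]
  grip_force: 30

```text
t: 11.8
tool_pos: [0.6005, 0.1871, 0.026]
eef_rot: [3.139, -0.666, 1.314]
contact_force: [-0.6, 2.2, 18.0]
gripper_width: 0.581
```

Run:
```python
from h import *
print({k:np.round(v,3) for k,v in manip.sense().items()})
T=snap('top','t15')
draw(T,'t15c',[],(180,150,290,260),6)
```

```text
{'t': np.float64(11.8), 'joints': array([ 0.234,  0.653, -0.402,  2.037, -1.009,  0.46 ,  0.59 ]), 'qd': array([-0.   , -0.001,  0.   , -0.   ,  0.001, -0.001, -0.002]), 'joint_efforts': array([  1.424, -83.833,  -5.381, -20.   ,  -0.185,  -0.264,  -0.127]), 'tool_pos': array([0.6  , 0.187, 0.026]), 'eef_rot': array([ 3.139, -0.666,  1.314]), 'contact_force': array([-0.625,  2.23 , 17.969]), 'moment': array([ 1.638, -0.338,  0.264]), 'gripper_width': np.float64(0.581)}
```

View pics/t15c.png

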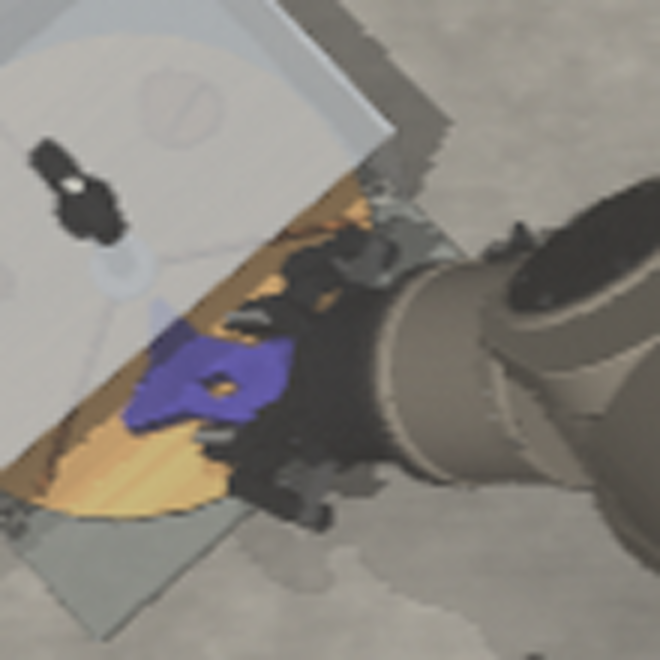

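Request:
arm_command:
  hand: [0.8, 0.8, 0.8, 0.8, 0.8]
  slide:
    - [1.5, 0, -2]
    - [2.5, 0, -3]
    - [2.5, 0, -3]
    - [2.5, 0, -3]
    - [2.5, 0, -3]
  dr:
    - [0, 0, 0]
    - [0, 0, 0]
    - [0, 0, 0]
    - [0, 0, 0]
    - [0, 0, 0]

```text
t: 12.35
tool_pos: [0.6011, 0.1876, 0.0304]
eef_rot: [3.138, -0.667, 1.314]
contact_force: [2.5, 5.0, 18.5]
gripper_width: 0.48
```

Run:
```python
from h import *
T=snap('top','t16')
draw(T,'t16c',[],(195,190,245,230),14)
```

```text
(no output)
```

View pics/t16c.png

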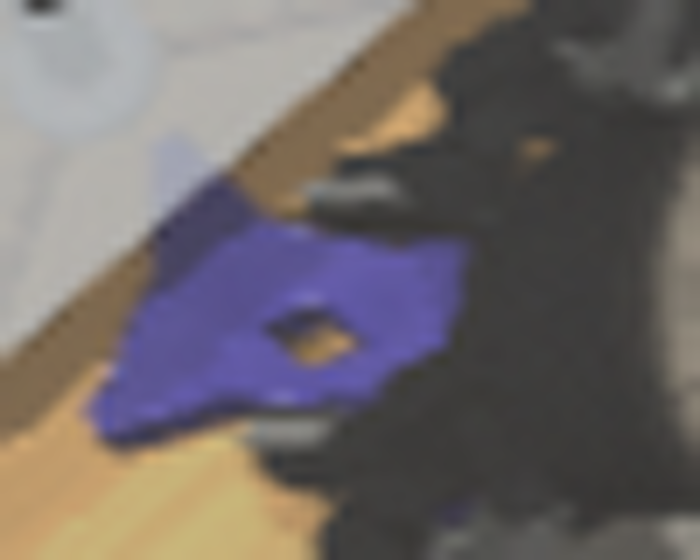

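Request:
arm_command:
  hand: [0.8, 0.8, 0.8, 0.8, 0.8, 0.8]
  slide:
    - [2, 0, -3]
    - [4, 0, -6]
    - [6, 0, -12]
    - [6, 0, -18]
    - [6, 0, -24]
    - [6, 0, -30]
  dr:
    - [0, 0, 0]
    - [0, 0, 0]
    - [0, 0, 0]
    - [0, 0, 0]
    - [0, 0, 0]
    - [0, 0, 0]
  grip_force: 35

```text
t: 13.0
tool_pos: [0.5957, 0.1721, 0.0554]
eef_rot: [-3.141, -0.663, 1.311]
contact_force: [0.2, -0.1, -0.7]
gripper_width: 0.434
```

Run:
```python
from h import *
T=snap('top','t17');S=snap('scene','s17')
draw(T,'t17c',[],(180,150,290,260),6)
draw(S,'s17c',[],(150,130,270,260),5)
print(manip.sense()['joints'])
```

```text
[ 0.23206627  0.58799592 -0.36623852  2.04428723 -0.97163115  0.52319735
  0.53928678]
```

View pics/t17c.png

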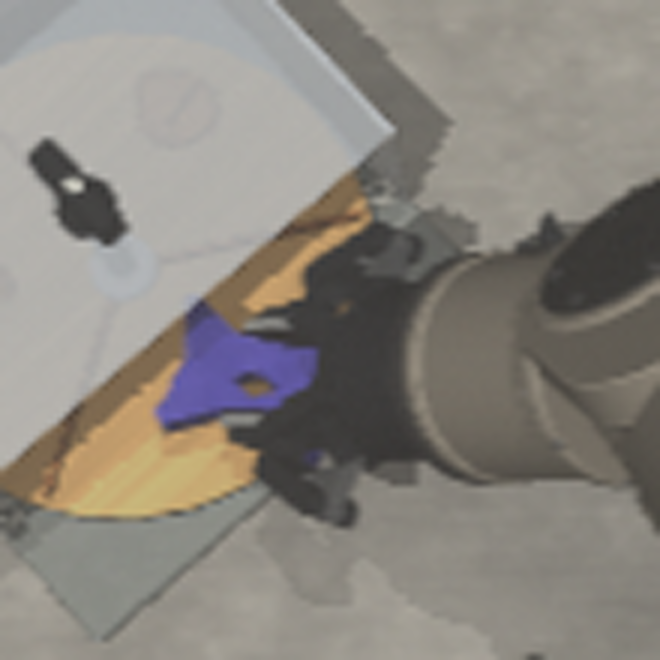

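View pics/s17c.png

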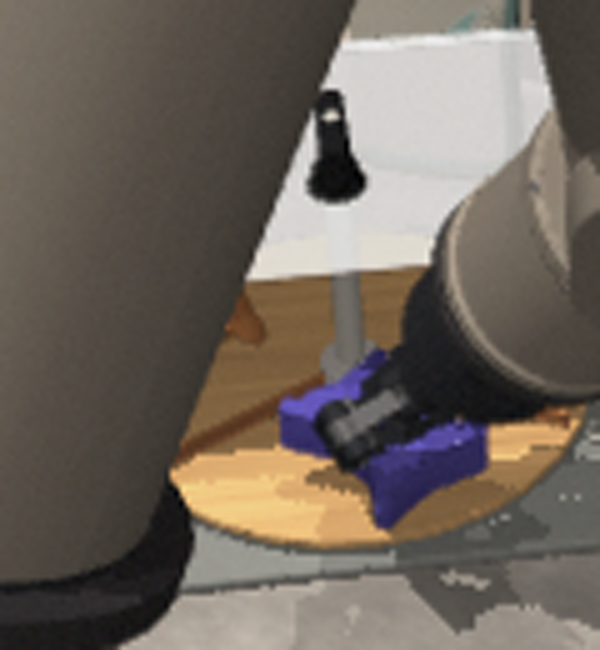

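Request:
arm_command:
  hand: [0.8, 0.8, 0.8, 0.8, 0.8, 0.8, 0.8, 0.8]
  slide:
    - [0, 0, -10]
    - [0, 0, -25]
    - [0, 0, -45]
    - [0, 0, -65]
    - [0, 0, -90]
    - [0, 0, -115]
    - [0, 0, -135]
    - [0, 0, -145]
  dr:
    - [0, 0, 0]
    - [0, 0, 0]
    - [0, 0, 0]
    - [0, 0, 0]
    - [0, 0, 0]
    - [0, 0, 0]
    - [0, 0, 0]
    - [0, 0, 0]

```text
t: 13.9
tool_pos: [0.5731, 0.0846, 0.1714]
eef_rot: [3.139, -0.663, 1.311]
contact_force: [0.2, 0.0, -0.9]
gripper_width: 0.431
```

Run:
```python
from h import *
T=snap('top','t18');S=snap('scene','s18')
draw(S,'s18c',[],(150,80,310,260),3.5)
st=manip.sense();print(st['joints'],st['tool_pos'],st['gripper_width'])
# refit case with exact walls
px=lambda u,v:(109.5+u/4,109.5+v/4)
```

```text
[ 0.31199316  0.37178292 -0.25450102  2.0285969  -0.8250375   0.80574719
  0.42361744] [0.57332512 0.08521032 0.1706057 ] 0.43251864428475345
```

View pics/s18c.png

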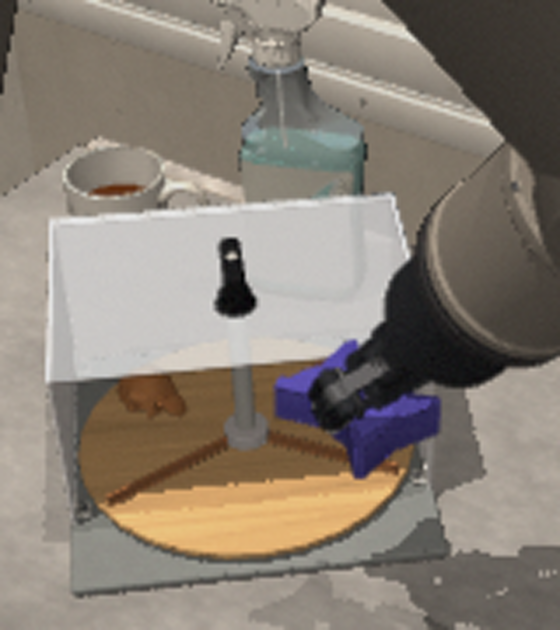

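View pics/t18.png

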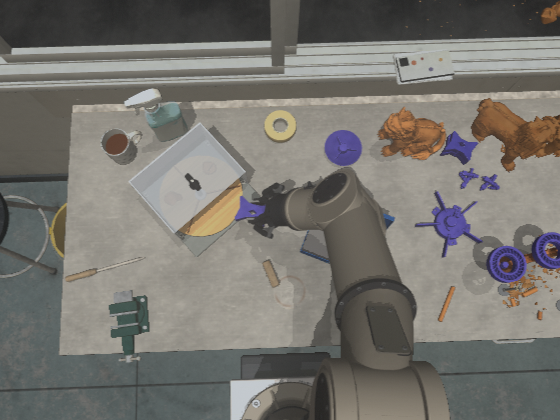

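Run:
```python
from h import *
c=[.5051,-.1538,-.404]
P=np.array(tr(c,(-.005,.032,.17)));print(P)
M=toolR(-113,38); tgt(P,Rm=M); M=toolR(-65,38); tgt([.53,-.02,.18],Rm=M)
```

```text
[ 0.5130817  -0.12241063  0.17      ]
pos [0.5733 0.0852 0.1706] rpy [ 3.139 -0.663  1.311] slide [-170.7   -4.6 -132.6] dr [-60.3  -0.1  77.3] q [ 0.31  0.37 -0.25  2.03 -0.83  0.81  0.42] t 14.0
pos [0.5733 0.0852 0.1706] rpy [ 3.139 -0.663  1.311] slide [-83.1 -14.7 -76.9] dr [-30.7  -0.   39.5] q [ 0.31  0.37 -0.25  2.03 -0.83  0.81  0.42] t 14.0
```

Request:
arm_command:
  hand: [0.8, 0.8, 0.8, 0.8, 0.8, 0.8, 0.8, 0.8, 0.8]
  slide:
    - [-6, -1, -6]
    - [-16, -2, -15]
    - [-28, -4, -26]
    - [-40, -6, -37]
    - [-52, -8, -48]
    - [-64, -10, -59]
    - [-76, -12, -70]
    - [-83, -14, -77]
    - [-83, -14, -77]
  dr:
    - [-2, 0, 3]
    - [-6, 0, 8]
    - [-10, 0, 13]
    - [-14.5, 0, 18.5]
    - [-18.5, 0, 24]
    - [-22.5, 0, 29]
    - [-26.5, 0, 34]
    - [-30, 0, 38.5]
    - [-30.7, 0, 39.5]

```text
t: 14.9
tool_pos: [0.5287, -0.0202, 0.1778]
eef_rot: [-3.137, -0.661, 0.428]
contact_force: [0.0, 0.7, -0.4]
gripper_width: 0.43
```

Run:
```python
from h import *
T=snap('top','t19');S=snap('scene','s19')
c=[.5051,-.1538,-.404]
P=np.array(tr(c,(-.005,.032,.17)))
M=toolR(-113,38); tgt(P,Rm=M)
M=toolR(-95,38); tgt(P,Rm=M)
```

```text
pos [ 0.5285 -0.0193  0.1778] rpy [-3.137 -0.66   0.431] slide [-49.9  87.1 -29.2] dr [-29.6   0.2  37.7] q [ 1.06  0.19 -0.98  2.35 -1.01  0.22 -0.06] t 15.0
pos [ 0.5285 -0.0193  0.1778] rpy [-3.137 -0.66   0.431] slide [-49.9  87.1 -29.2] dr [-18.5   0.2  23.4] q [ 1.06  0.19 -0.98  2.35 -1.01  0.22 -0.06] t 15.0
```

View pics/s19.png

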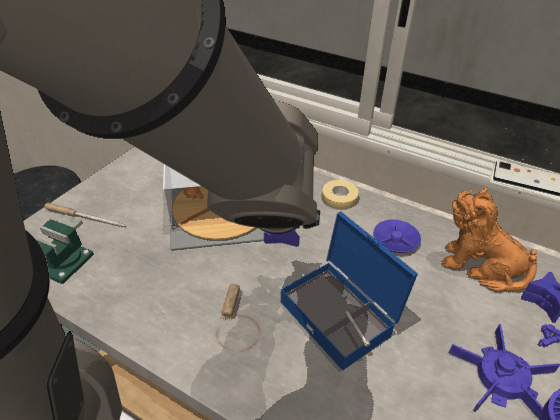

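View pics/t19.png

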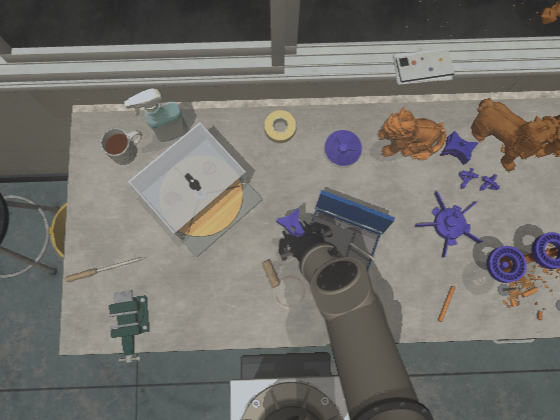

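Run:
```python
from h import *
c=[.5051,-.1538,-.404]
P=np.array(tr(c,(0,.032,.17)))
for t in (30,20,10):
  M=toolR(-113,t); tgt(P,Rm=M)
M=toolR(-65,20); tgt([.545,-.02,.18],Rm=M)
```

```text
pos [ 0.5285 -0.0193  0.1778] rpy [-3.137 -0.66   0.431] slide [-47.2  90.8 -27.2] dr [-26.9  -7.3  39.7] q [ 1.06  0.19 -0.98  2.35 -1.01  0.22 -0.06] t 15.0
pos [ 0.5285 -0.0193  0.1778] rpy [-3.137 -0.66   0.431] slide [-47.2  90.8 -27.2] dr [-23.4 -16.7  42. ] q [ 1.06  0.19 -0.98  2.35 -1.01  0.22 -0.06] t 15.0
pos [ 0.5285 -0.0193  0.1778] rpy [-3.137 -0.66   0.431] slide [-47.2  90.8 -27.2] dr [-19.8 -26.1  44.1] q [ 1.06  0.19 -0.98  2.35 -1.01  0.22 -0.06] t 15.0
pos [ 0.5285 -0.0193  0.1778] rpy [-3.137 -0.66   0.431] slide [13.   7.6  7.3] dr [ -0.1 -17.8  -0.2] q [ 1.06  0.19 -0.98  2.35 -1.01  0.22 -0.06] t 15.0
```

Request:
arm_command:
  hand: [0.8, 0.8, 0.8, 0.8, 0.8, 0.8, 0.8, 0.8, 0.8]
  slide:
    - [0, 5, -2]
    - [-3, 15, -4]
    - [-10, 28, -8]
    - [-18, 42, -12]
    - [-26, 56, -17]
    - [-34, 70, -21]
    - [-42, 82, -25]
    - [-47, 91, -27]
    - [-47, 91, -27]
  dr:
    - [0, -5, 0]
    - [-1, -10, 3]
    - [-4, -14, 8]
    - [-8, -15, 14]
    - [-12, -16, 21]
    - [-16, -17, 28]
    - [-20, -17, 35]
    - [-23, -17, 41]
    - [-23.4, -16.7, 42]

```text
t: 15.9
tool_pos: [0.5193, -0.1239, 0.1701]
eef_rot: [-3.135, -0.36, -0.239]
contact_force: [0.2, 0.0, -1.3]
gripper_width: 0.434
```

Run:
```python
from h import *
T=snap('top','t20');S=snap('scene','s20')
c=[.5051,-.1538,-.404]
P=np.array(tr(c,(0,.032,.17)))
M=toolR(-113,20); tgt(P,Rm=M)
M=toolR(-113,38); tgt(P,Rm=M)
```

```text
pos [ 0.5201 -0.1218  0.1704] rpy [-3.133 -0.361 -0.236] slide [-1.8  3.1 -0.3] dr [-3.8 -0.6  8.9] q [ 0.28  0.12 -0.22  2.23  0.17  0.44 -1.88] t 16.0
pos [ 0.5201 -0.1218  0.1704] rpy [-3.133 -0.361 -0.236] slide [-1.8  3.1 -0.3] dr [-5.1 17.3  8.2] q [ 0.28  0.12 -0.22  2.23  0.17  0.44 -1.88] t 16.0
```

View pics/s20.png

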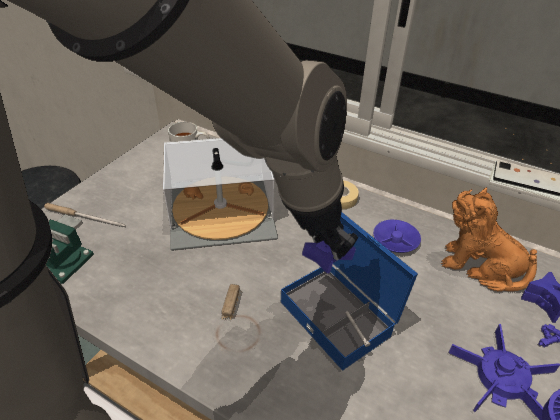

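View pics/t20.png

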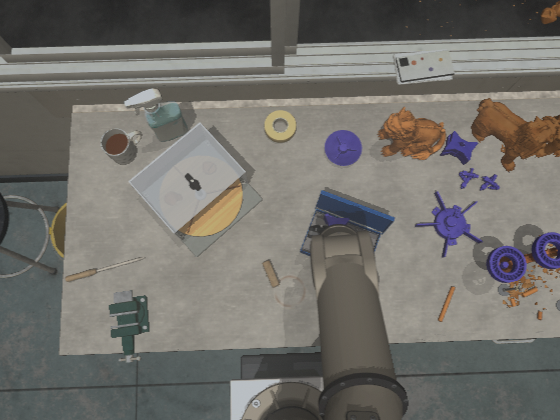

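Request:
arm_command:
  hand: [0.8, 0.8, 0.8, 0.8, 0.8]
  slide:
    - [-6, 1, 12]
    - [-14, 2, 32]
    - [-24, 3, 56]
    - [-32, 3, 78]
    - [-34, 3, 84]
  dr:
    - [-1, 0, 2]
    - [-2, 0, 5]
    - [-3, 0, 7]
    - [-4, 0, 9]
    - [-4, 0, 9]

```text
t: 16.5
tool_pos: [0.5162, -0.1239, 0.0778]
eef_rot: [3.136, -0.358, -0.397]
contact_force: [0.4, -0.3, -0.8]
gripper_width: 0.436
```

Run:
```python
from h import *
c=[.5051,-.1538,-.404]
P=np.array(tr(c,(0,.032,.06)))
for t in (20,28,38):
  M=toolR(-113,t); tgt(P,Rm=M)
S=snap('scene','s21');draw(S,'s21c',[tr(c,(0,.032,.07))],(260,190,420,370),4)
T=snap('top','t21');draw(T,'t21c',[],(280,160,420,290),4)
```

```text
pos [ 0.5162 -0.1239  0.0778] rpy [ 3.136 -0.358 -0.397] slide [-4.8 -0.2 17.2] dr [ 0.2 -0.5  0.2] q [ 0.04  0.28 -0.01  2.32  0.57  0.25 -2.47] t 16.5
pos [ 0.5162 -0.1239  0.0778] rpy [ 3.136 -0.358 -0.397] slide [-4.8 -0.2 17.2] dr [0.2 7.5 0.3] q [ 0.04  0.28 -0.01  2.32  0.57  0.25 -2.47] t 16.5
pos [ 0.5162 -0.1239  0.0778] rpy [ 3.136 -0.358 -0.397] slide [-4.8 -0.2 17.2] dr [ 0.2 17.5  0.3] q [ 0.04  0.28 -0.01  2.32  0.57  0.25 -2.47] t 16.5
```

View pics/s21c.png

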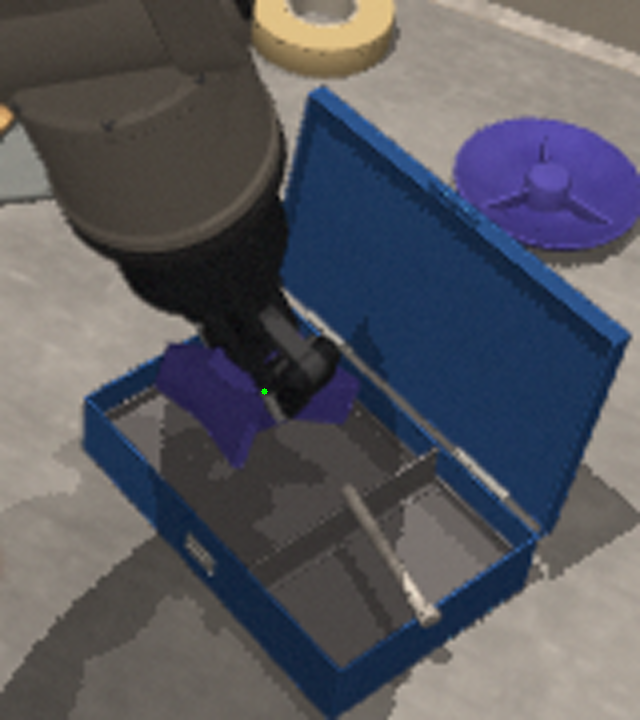

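View pics/t21c.png

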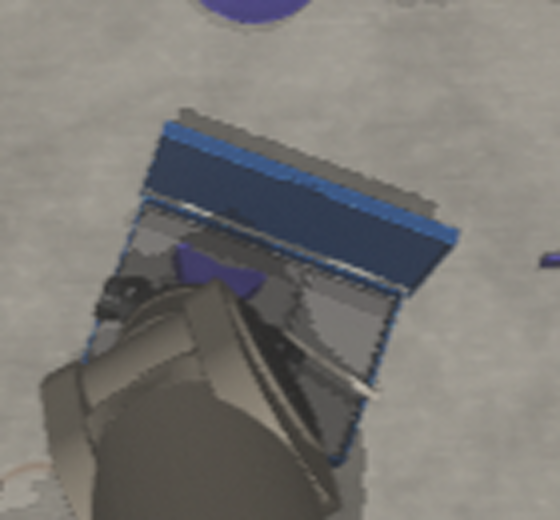

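Request:
arm_command:
  hand: [0.8, 0.8, 0.8, 0.8, 0.8, 0.8]
  slide:
    - [-4, 0, 9]
    - [-8, 0, 20]
    - [-12, 0, 32]
    - [-13, 0, 36]
    - [-14.5, 0, 40]
    - [-14.5, 0, 40]
  dr:
    - [0, 0, 0]
    - [0, 0, 0]
    - [0, 0, 0]
    - [0, 0, 0]
    - [0, 0, 0]
    - [0, 0, 0]
  grip_force: 20

```text
t: 17.2
tool_pos: [0.5195, -0.1256, 0.0405]
eef_rot: [3.14, -0.36, -0.403]
contact_force: [-0.1, 0.6, -0.8]
gripper_width: 0.432
```

Run:
```python
from h import *
c=[.5051,-.1538,-.404]
P=np.array(tr(c,(0,.032,.06)))
M=toolR(-113,20); tgt(P,Rm=M)
S=snap('scene','s22');draw(S,'s22c',[],(260,190,420,370),4)
```

```text
pos [ 0.5195 -0.1256  0.0405] rpy [ 3.14  -0.36  -0.403] slide [  4.8  -0.4 -19.1] dr [ 0.1 -0.6 -0.1] q [ 0.01  0.36  0.03  2.33  0.81  0.16 -2.72] t 17.2
```

View pics/s22c.png

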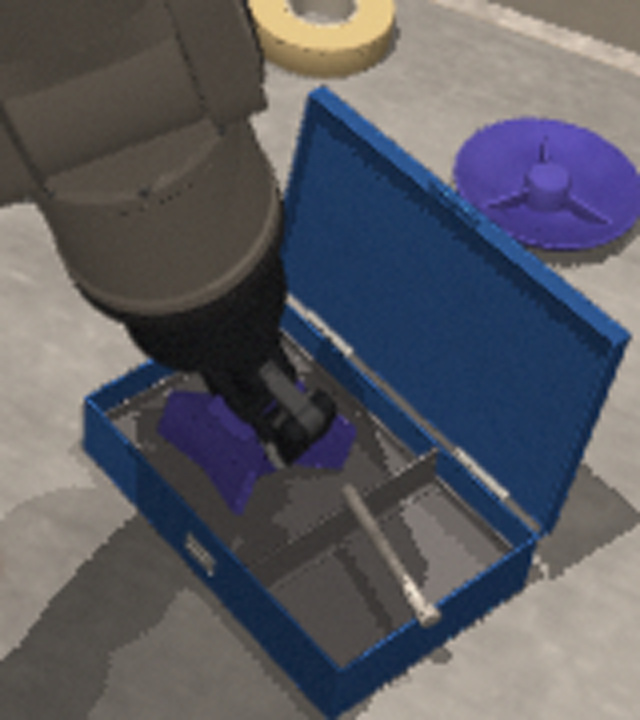

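Run:
```python
from h import *
c=[.5051,-.1538,-.404]
P=np.array(tr(c,(0,.032,.039)))
M=toolR(-100,12); tgt(P,Rm=M)
P[2]=.032; tgt(P,Rm=M)
```

```text
pos [ 0.5194 -0.1256  0.0405] rpy [ 3.14  -0.36  -0.403] slide [-2.5 -0.4  0.7] dr [  3.8  -8.6 -12.6] q [ 0.01  0.36  0.03  2.33  0.81  0.16 -2.73] t 17.25
pos [ 0.5194 -0.1256  0.0405] rpy [ 3.14  -0.36  -0.403] slide [-5.  -0.4  7.2] dr [  3.8  -8.6 -12.6] q [ 0.01  0.36  0.03  2.33  0.81  0.16 -2.73] t 17.25
```

Request:
arm_command:
  hand: [0.8, 0.8, 0.8, 0.8, 0.8]
  slide:
    - [0, 0, -1]
    - [-1, 0, 0]
    - [-2, 0, 0]
    - [-2, 0, 1]
    - [-2, 0, 1]
  dr:
    - [0, -3, -1]
    - [1, -6, -4]
    - [2, -8, -8]
    - [4, -9, -13]
    - [4, -9, -13]

```text
t: 17.75
tool_pos: [0.5187, -0.1261, 0.0393]
eef_rot: [-3.138, -0.203, -0.166]
contact_force: [0.6, -0.0, 6.4]
gripper_width: 0.436
```

Run:
```python
from h import *
c=[.5051,-.1538,-.404]
P=np.array(tr(c,(0,.032,.032)))
M=toolR(-100,12); tgt(P,Rm=M)
print(manip.sense()['contact_force'],manip.sense()['gripper_width'])
```

```text
pos [ 0.5187 -0.1261  0.0393] rpy [-3.138 -0.203 -0.166] slide [-2.7 -1.5  6.9] dr [-0.3  0.4  0.5] q [ 0.5   0.42 -0.45  2.2   0.5   0.4  -2.08] t 17.75
[ 0.60920194 -0.04394255  6.37561988] 0.436469043266522
```

Request:
arm_command:
  hand: [0.8, 0.8, 0.8, 0.8]
  slide:
    - [0, 0, 1.5]
    - [-0.5, 0, 3]
    - [-0.5, 0, 4]
    - [-0.5, 0, 4]
  dr:
    - [0, 0, 0]
    - [0, 0, 0]
    - [0, 0, 0]
    - [0, 0, 0]

```text
t: 18.15
tool_pos: [0.518, -0.125, 0.035]
eef_rot: [-3.139, -0.202, -0.167]
contact_force: [-3.4, -1.3, 7.1]
gripper_width: 0.432
```

Run:
```python
from h import *
S=snap('scene','s23');draw(S,'s23c',[],(260,190,420,370),4)
```

```text
(no output)
```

View pics/s23c.png

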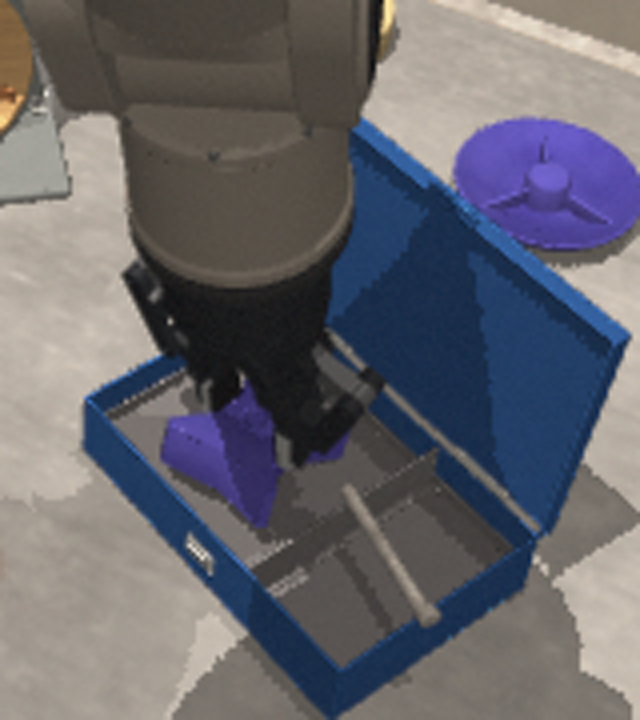

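Request:
arm_command:
  hand: [0.8, 0.8, 0.8, 0.8, 0.8]
  slide:
    - [0, 0, 1.5]
    - [-0.5, 0, 3]
    - [-1, 0, 4.5]
    - [-1, 0, 6]
    - [-1, 0, 6]
  dr:
    - [0, 0, 0]
    - [0, 0, 0]
    - [0, 0, 0]
    - [0, 0, 0]
    - [0, 0, 0]

```text
t: 18.7
tool_pos: [0.5183, -0.1248, 0.0287]
eef_rot: [-3.14, -0.202, -0.167]
contact_force: [-6.6, 0.8, 14.8]
gripper_width: 0.43
```

Run:
```python
from h import *
S=snap('scene','s24');draw(S,'s24c',[],(260,190,420,370),4)
```

```text
(no output)
```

View pics/s24c.png

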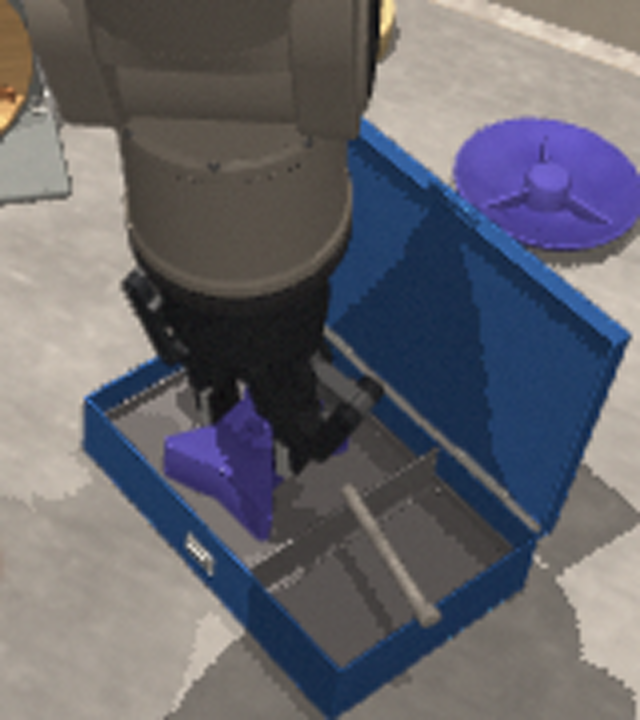

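Request:
arm_command:
  hand: [0.8, 0.8, 0.8, 0.4, 0.32, 0.32]
  slide:
    - [0, 0, 1.5]
    - [0, 0, 2.5]
    - [0, 0, 2.5]
    - [0, 0, 2.5]
    - [0, 0, 2.5]
    - [0, 0, 2.5]
  dr:
    - [0, 0, 0]
    - [0, 0, 0]
    - [0, 0, 0]
    - [0, 0, 0]
    - [0, 0, 0]
    - [0, 0, 0]

```text
t: 19.35
tool_pos: [0.5187, -0.1246, 0.0256]
eef_rot: [-3.139, -0.201, -0.167]
contact_force: [-0.3, 0.7, -0.4]
gripper_width: 0.677
```

Request:
arm_command:
  hand: [0.32, 0.32, 0.32, 0.32, 0.32, 0.32, 0.32]
  slide:
    - [0, 0, -4]
    - [0, 0, -12]
    - [0, 0, -30]
    - [0, 0, -55]
    - [0, 0, -85]
    - [0, 0, -110]
    - [0, 0, -120]
  dr:
    - [0, 0, 0]
    - [0, 0, 0]
    - [0, 0, 0]
    - [0, 0, 0]
    - [0, 0, 0]
    - [0, 0, 0]
    - [0, 0, 0]

```text
t: 20.05
tool_pos: [0.4952, -0.121, 0.1457]
eef_rot: [-3.14, -0.204, -0.167]
contact_force: [-0.3, -0.2, -0.4]
gripper_width: 0.683
```

Run:
```python
from h import *
S=snap('scene','s25');draw(S,'s25c',[],(260,190,420,370),4)
T=snap('top','t25');draw(T,'t25c',[],(280,160,420,290),4)
st=manip.sense();print(st['joints'],st['tool_pos'],st['eef_rot'])
```

```text
[ 0.67151401  0.21782452 -0.62128959  2.17114305  0.25484559  0.60300265
 -1.86080814] [ 0.49528943 -0.12139873  0.14456875] [-3.14005199 -0.20349048 -0.16790069]
```

View pics/s25c.png

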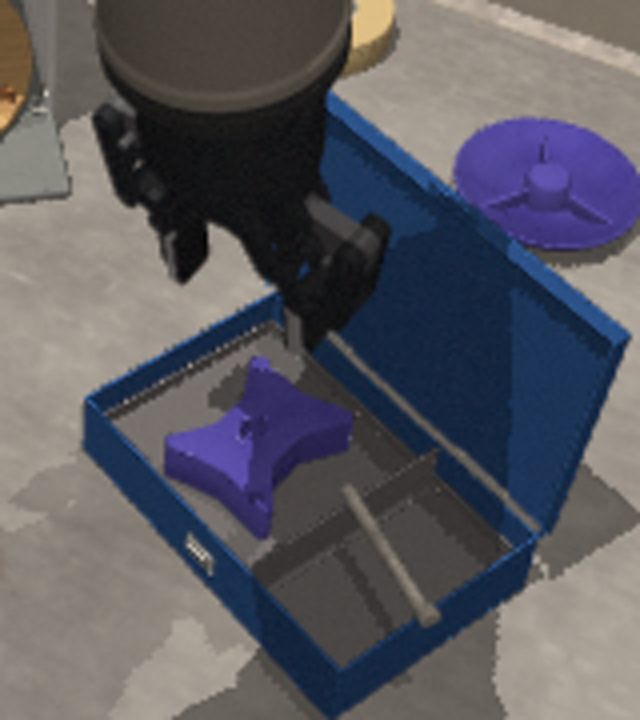

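View pics/t25c.png

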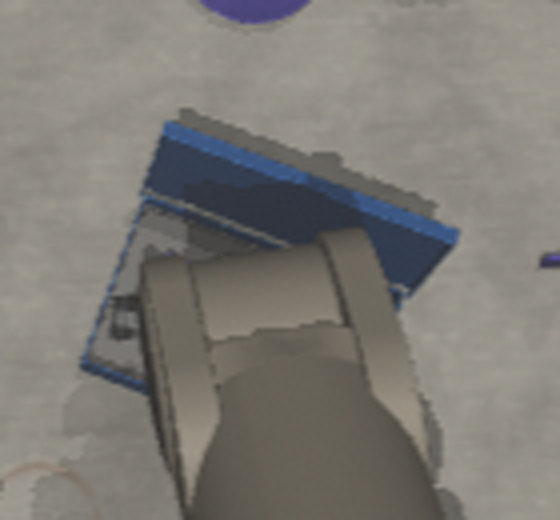

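Run:
```python
from h import *
c=[.5051,-.1538,-.404]
print(loc(c,[.478,-.2135]))
M=toolR(-36.5,0); tgt([.478,-.2135,.15],Rm=M)
```

```text
[-0.0014503 -0.0655469]
pos [ 0.4953 -0.1214  0.1446] rpy [-3.14  -0.203 -0.168] slide [-0.5 93.7 -5.8] dr [  6.3 -10.5 -62.9] q [ 0.67  0.22 -0.62  2.17  0.25  0.6  -1.86] t 20.15
```

Request:
arm_command:
  hand: [0.4, 0.5, 0.5, 0.5, 0.5, 0.5, 0.5, 0.5, 0.5, 0.5]
  slide:
    - [0, 5, -2]
    - [0, 15, -4]
    - [0, 28, -6]
    - [0, 40, -6]
    - [0, 52, -6]
    - [0, 64, -6]
    - [0, 76, -6]
    - [0, 88, -6]
    - [-0.5, 94, -6]
    - [-0.5, 94, -6]
  dr:
    - [0.5, -1, -5]
    - [1.5, -2.5, -13]
    - [2.3, -3.8, -21]
    - [3, -5, -29]
    - [3.8, -6.3, -37]
    - [4.6, -7.6, -45]
    - [5.4, -9, -53]
    - [6.1, -10.2, -61]
    - [6.3, -10.5, -63]
    - [6.3, -10.5, -63]

```text
t: 21.15
tool_pos: [0.4772, -0.2138, 0.1472]
eef_rot: [-3.138, 0.001, 0.936]
contact_force: [0.3, 0.5, -0.7]
gripper_width: 0.497
```

Run:
```python
from h import *
P=[.478,-.2135,.046]
M=toolR(-36.5,0); tgt(P,Rm=M)
S=snap('scene','s26');draw(S,'s26c',[P,[.503,-.181,.046],[.4565,-.242,.046]],(290,190,430,370),4)
T=snap('top','t26');draw(T,'t26c',[],(280,160,420,290),4)
```

```text
pos [ 0.4772 -0.2138  0.1472] rpy [-3.138e+00  1.000e-03  9.360e-01] slide [  0.8   0.9 101.2] dr [-0.2  0.   0.1] q [ 0.96  0.38 -0.79  1.99  0.34  0.91 -0.64] t 21.15
```

View pics/s26c.png

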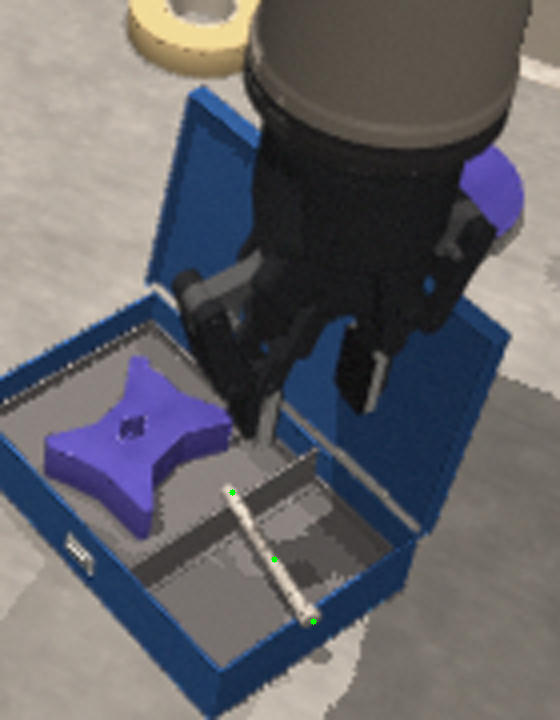

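View pics/t26c.png

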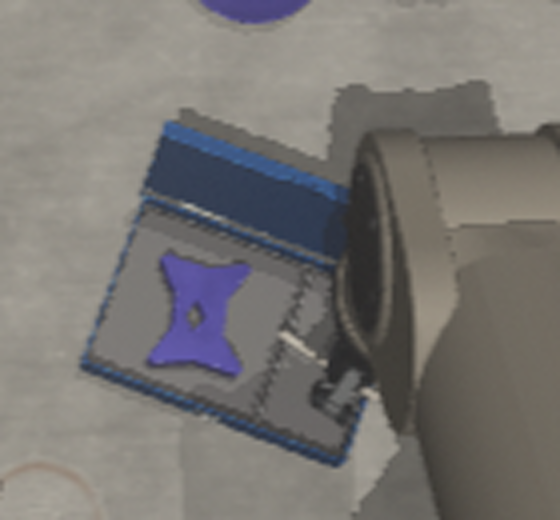

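Request:
arm_command:
  hand: [0.5, 0.5, 0.5, 0.5, 0.5]
  slide:
    - [1, 1, 20]
    - [1, 1, 50]
    - [1, 1, 75]
    - [1, 1, 90]
    - [1, 1, 92]
  dr:
    - [0, 0, 0]
    - [0, 0, 0]
    - [0, 0, 0]
    - [0, 0, 0]
    - [0, 0, 0]

```text
t: 21.75
tool_pos: [0.478, -0.2122, 0.0551]
eef_rot: [-3.137, 0.001, 0.936]
contact_force: [0.1, -0.3, -0.0]
gripper_width: 0.502
```

Run:
```python
from h import *
P=[.478,-.2135,.046]
M=toolR(-36.5,0); tgt(P,Rm=M)
S=snap('scene','s27');draw(S,'s27c',[],(320,270,390,350),8)
```

```text
pos [ 0.478  -0.2122  0.0551] rpy [-3.137e+00  1.000e-03  9.360e-01] slide [-1.   0.8  9.1] dr [-0.3  0.1  0.2] q [ 0.87  0.51 -0.7   2.05  0.48  0.75 -0.77] t 21.75
```

View pics/s27c.png

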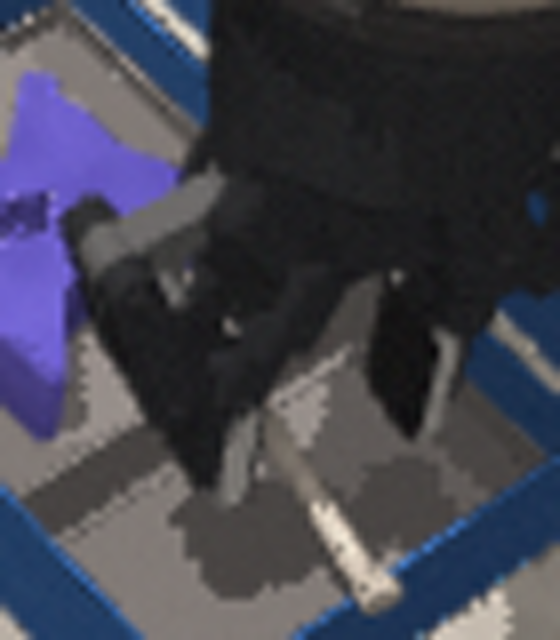

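Request:
arm_command:
  hand: [0.5, 0.5, 0.5, 0.7, 0.8, 1, 1, 1, 1, 1]
  slide:
    - [0, 0, 8]
    - [0, 0, 17]
    - [0, 0, 17]
    - [0, 0, 17]
    - [0, 0, 17]
    - [0, 0, 17]
    - [0, 0, 17]
    - [0, 0, 17]
    - [0, 0, 17]
    - [0, 0, 17]
  dr:
    - [0, 0, 0]
    - [0, 0, 0]
    - [0, 0, 0]
    - [0, 0, 0]
    - [0, 0, 0]
    - [0, 0, 0]
    - [0, 0, 0]
    - [0, 0, 0]
    - [0, 0, 0]
    - [0, 0, 0]
  grip_force: 40

```text
t: 22.8
tool_pos: [0.4789, -0.2132, 0.0399]
eef_rot: [-3.14, 0.001, 0.936]
contact_force: [-0.8, -0.1, 5.8]
gripper_width: 0.066
```

Run:
```python
from h import *
S=snap('scene','s28');draw(S,'s28c',[],(320,270,390,350),8)
```

```text
(no output)
```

View pics/s28c.png

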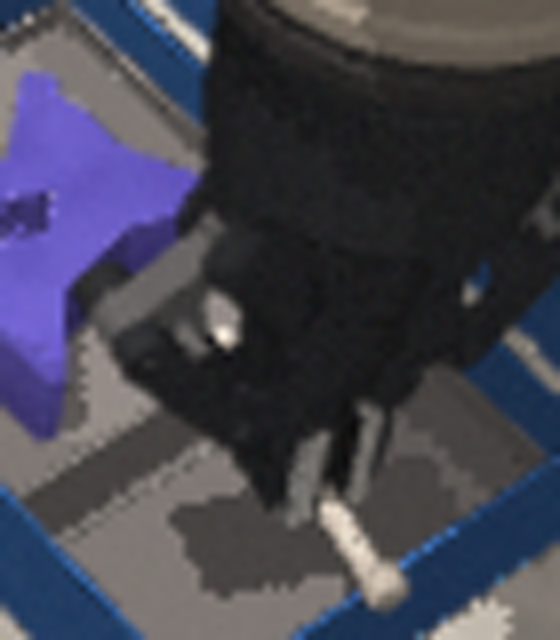

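Request:
arm_command:
  hand: [1, 1, 1, 1, 1, 1, 1, 1, 1, 1]
  slide:
    - [0, 0, -5]
    - [0, 0, -15]
    - [0, 0, -28]
    - [0, 0, -38]
    - [0, 0, -38]
    - [0, 0, -38]
    - [0, 0, -38]
    - [0, 0, -38]
    - [0, 0, -38]
    - [0, 0, -38]
  dr:
    - [0, 0, 0]
    - [0, 0, 0]
    - [0, 0, 2]
    - [0, 0, 8]
    - [0, 0, 16]
    - [0, 0, 24]
    - [0, 0, 32]
    - [0, 0, 40]
    - [0, 0, 48]
    - [0, 0, 55]

```text
t: 23.85
tool_pos: [0.4792, -0.213, 0.0788]
eef_rot: [-3.141, 0.001, -0.031]
contact_force: [-0.1, 0.1, -0.0]
gripper_width: 0.07
```

Run:
```python
from h import *
S=snap('scene','s29');draw(S,'s29c',[],(290,220,410,370),4.5)
T=snap('top','t29');draw(T,'t29c',[],(280,160,420,290),4)
c=[.5051,-.1538,-.404]
P=np.array(tr(c,(0,-.062,.0185)));M=toolR(-93,0);tgt(P,Rm=M)
```

```text
pos [ 0.4792 -0.213   0.0788] rpy [ 3.142e+00  1.000e-03 -2.700e-02] slide [ 1.5 -2.3 60.3] dr [0.  0.1 1.5] q [ 0.71  0.43 -0.51  2.04  0.3   0.74 -1.58] t 23.95
```

View pics/s29c.png

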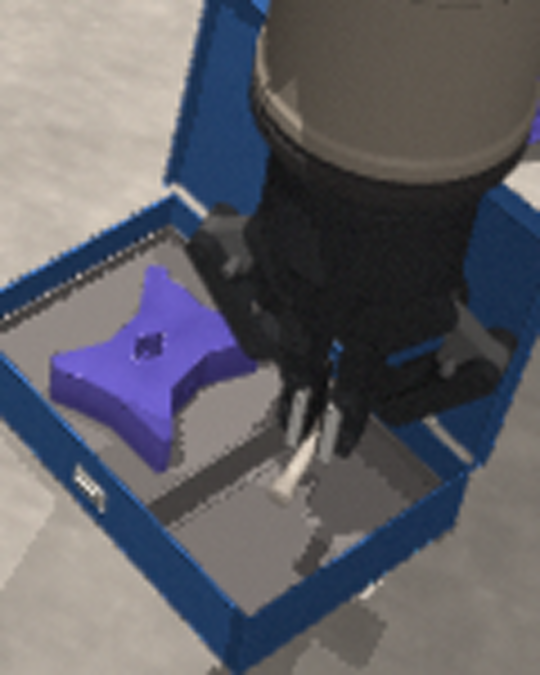

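View pics/t29c.png

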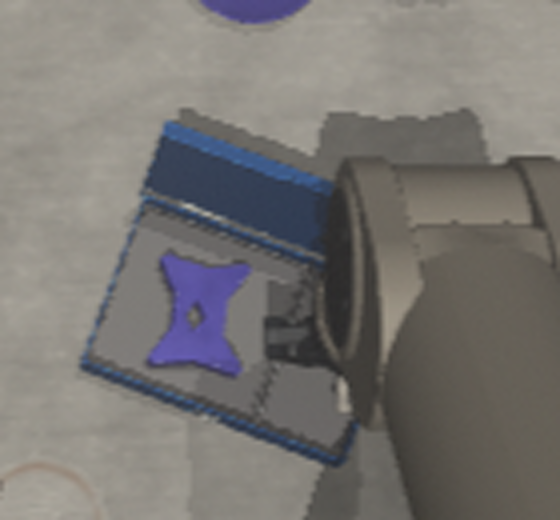

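Run:
```python
from h import *
S=snap('scene','s30')
p=manip.sense()['tool_pos']
for dz in (.003,.007,.011):
  for d in (.035,.042): print(dz,d,proj(S,p+[-d,.001,dz]))
draw(S,'s30c',[p+[-.04,.001,.0055],p+[-.02,.0005,.0055]],(335,290,385,345),12)
```

```text
0.003 0.035 [351.96409683 330.79778661]
0.003 0.042 [350.32025415 333.6776578 ]
0.007 0.035 [352.23297051 329.45941795]
0.007 0.042 [350.58535489 332.34119013]
0.011 0.035 [352.50355214 328.11254772]
0.011 0.042 [350.85214877 330.99618672]
```

View pics/s30c.png

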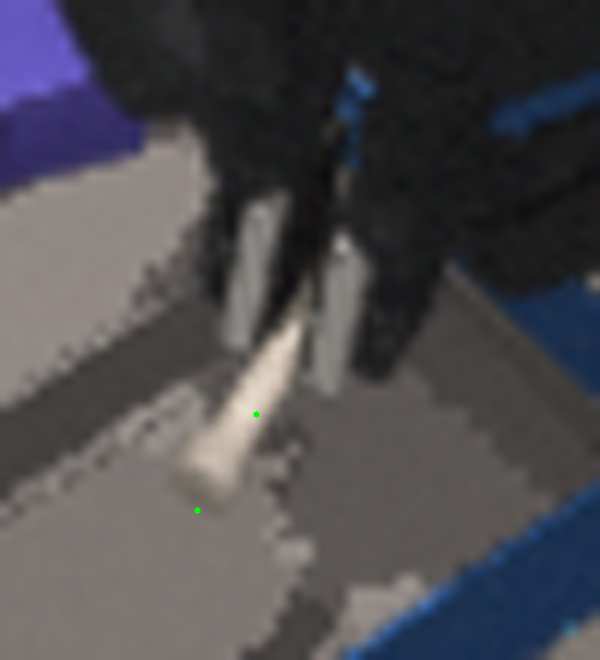

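Request:
arm_command:
  hand: [1, 1, 1, 1, 1, 1]
  slide:
    - [1, -1, 10]
    - [2, -2, 25]
    - [2, -2, 40]
    - [2, -2, 52]
    - [2, -2, 59]
    - [2, -2, 59]
  dr:
    - [0, 0, 0]
    - [0, 0, 1]
    - [0, 0, 1]
    - [0, 0, 1]
    - [0, 0, 1]
    - [0, 0, 1]

```text
t: 24.6
tool_pos: [0.4802, -0.2108, 0.0175]
eef_rot: [-3.14, 0.004, -0.04]
contact_force: [0.4, 0.2, -0.1]
gripper_width: 0.062
```

Run:
```python
from h import *
S=snap('scene','s31');draw(S,'s31c',[],(310,250,400,360),6)
```

```text
(no output)
```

View pics/s31c.png

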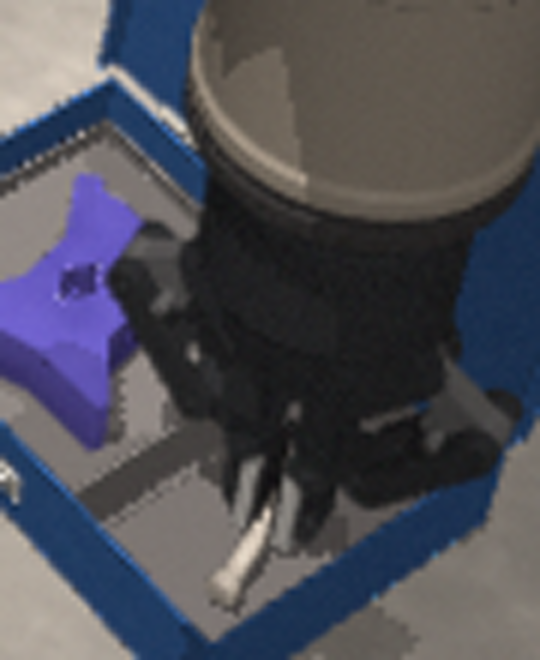

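Request:
arm_command:
  hand: [1, 1, 1, 0.8, 0.78, 0.78, 0.78]
  slide:
    - [0, 0, 1.5]
    - [0, 0, 3]
    - [0, 0, 3]
    - [0, 0, 3]
    - [0, 0, 3]
    - [0, 0, 3]
    - [0, 0, 3]
  dr:
    - [0, 0, 0]
    - [0, 0, 0]
    - [0, 0, 0]
    - [0, 0, 0]
    - [0, 0, 0]
    - [0, 0, 0]
    - [0, 0, 0]

```text
t: 25.35
tool_pos: [0.4808, -0.2111, 0.0157]
eef_rot: [-3.141, 0.002, -0.041]
contact_force: [0.7, 0.4, -0.9]
gripper_width: 0.216
```

Request:
arm_command:
  hand: [0.78, 0.78, 0.78, 0.78, 0.78, 0.78, 0.78]
  slide:
    - [0, 0, -3]
    - [0, 0, -12]
    - [0, 0, -30]
    - [0, 0, -60]
    - [0, 0, -95]
    - [0, 0, -135]
    - [0, 0, -175]
  dr:
    - [0, 0, 0]
    - [0, 0, 0]
    - [0, 0, 0]
    - [0, 0, 0]
    - [0, 0, 0]
    - [0, 0, 0]
    - [0, 0, 0]

```text
t: 26.05
tool_pos: [0.4808, -0.2108, 0.1929]
eef_rot: [-3.141, 0.002, -0.041]
contact_force: [0.7, -0.5, 0.1]
gripper_width: 0.221
```

Run:
```python
from h import *
S=snap('scene','s32');draw(S,'s32c',[],(260,180,420,360),4)
T=snap('top','t32')
st=manip.sense();print(st['joints'],st['tool_pos'],st['eef_rot'])
```

```text
[ 0.77648424  0.26841393 -0.56550579  1.94689247  0.17565806  0.96815422
 -1.48389666] [ 0.48350475 -0.21174419  0.19642372] [ 3.13870859 -0.00511723 -0.04097611]
```

View pics/s32c.png

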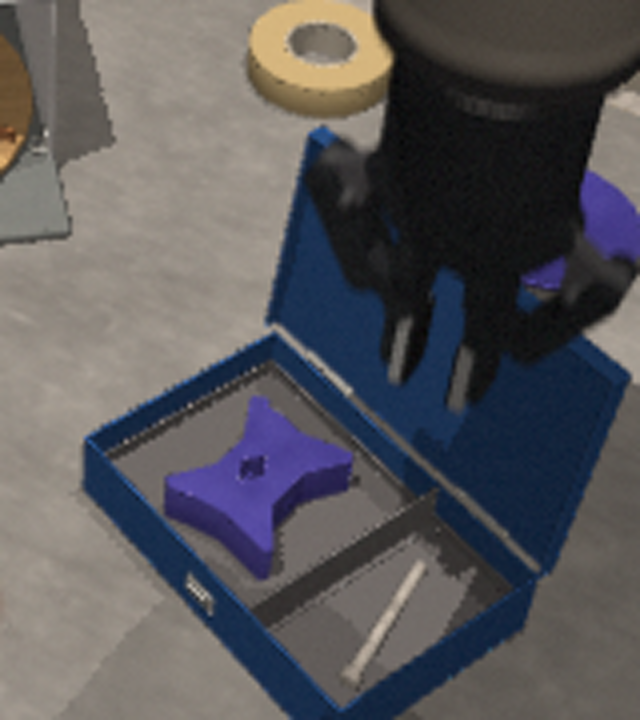

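View pics/t32.png

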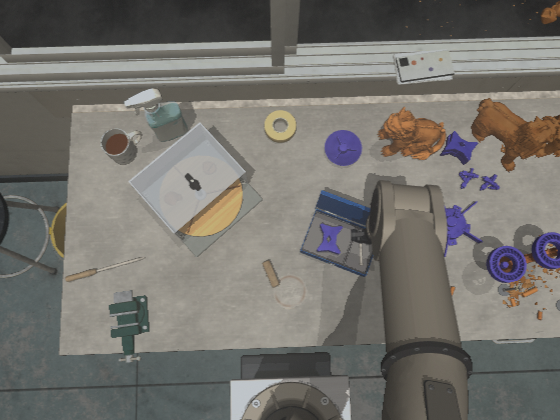

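Run:
```python
from h import *
S=snap('scene','s33');c=[.5051,-.1538,-.404]
for uv,y in (((339.5,212.5),.099),((417,274.5),-.099)):
  for th in np.arange(1.3,1.95,.1):
    d=proj(S,tr(c,(.067-.132*np.cos(th),y,.043+.132*np.sin(th))))-uv
    print(y,round(th,2),np.round(d,1))
M=R.from_euler('xyz',manip.sense()['eef_rot']).as_matrix()
print(tr(c,(.15,0,.24)))
tgt(tr(c,(.15,0,.24)),Rm=M)
```

```text
0.099 1.3 [-19.8  11.4]
0.099 1.4 [-14.6   7.7]
0.099 1.5 [-9.4  4.5]
0.099 1.6 [-4.2  1.8]
0.099 1.7 [ 0.8 -0.3]
0.099 1.8 [ 5.6 -1.9]
0.099 1.9 [10.1 -2.9]
-0.099 1.3 [-21.3  15.1]
-0.099 1.4 [-15.7  10.5]
-0.099 1.5 [-10.1   6.4]
-0.099 1.6 [-4.7  2.9]
-0.099 1.7 [ 0.4 -0.1]
-0.099 1.8 [ 5.2 -2.4]
-0.099 1.9 [ 9.6 -4.2]
[np.float64(0.6430243934463973), np.float64(-0.2127649191676152), 0.24]
pos [ 0.4824 -0.2116  0.1939] rpy [ 3.14e+00 -3.00e-03 -4.10e-02] slide [160.7  -5.4 -45.7] dr [0. 0. 0.] q [ 0.78  0.27 -0.56  1.95  0.18  0.97 -1.49] t 26.2
```

Request:
arm_command:
  hand: [1, 1, 1, 1, 1, 1, 1, 1, 1]
  slide:
    - [0, 0, -25]
    - [0, -1, -50]
    - [10, -2, -60]
    - [40, -3, -60]
    - [75, -4, -60]
    - [110, -5, -60]
    - [140, -5, -60]
    - [160, -5, -60]
    - [160, -5, -60]
  dr:
    - [0, 0, 0]
    - [0, 0, 0]
    - [0, 0, 0]
    - [0, 0, 0]
    - [0, 0, 0]
    - [0, 0, 0]
    - [0, 0, 0]
    - [0, 0, 0]
    - [0, 0, 0]

```text
t: 27.1
tool_pos: [0.6428, -0.2119, 0.2488]
eef_rot: [-3.139, 0.003, -0.04]
contact_force: [-0.5, -0.0, -0.5]
gripper_width: 0.004
```

Run:
```python
from h import *
S=snap('scene','s34');draw(S,'s34c',[],(260,120,440,360),2.5)
c=[.5051,-.1538,-.404];p=manip.sense()['tool_pos'];print(p,loc(c,p))
M=R.from_euler('xyz',manip.sense()['eef_rot']).as_matrix()
tgt(tr(c,(.15,0,.13)),Rm=M)
T=snap('top','t34')
```

```text
[ 0.64151575 -0.21205042  0.24900421] [1.48331940e-01 6.39362386e-05]
pos [ 0.6415 -0.2121  0.249 ] rpy [-3.14   0.004 -0.04 ] slide [  2.    0.9 119. ] dr [ 0. -0.  0.] q [ 0.62  0.47 -0.55  1.55  0.26  1.2  -1.59] t 27.15
```

View pics/s34c.png

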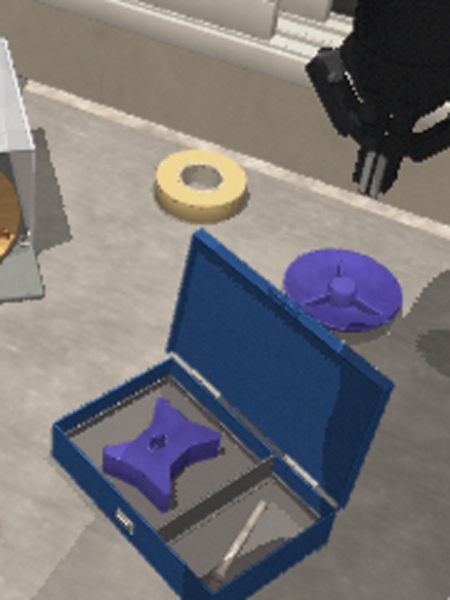

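View pics/t34.png

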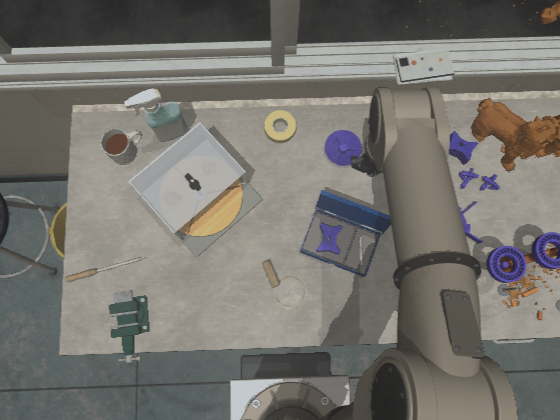

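Request:
arm_command:
  hand: [1, 1, 1, 1, 1, 1]
  slide:
    - [0, 0, 15]
    - [2, 1, 40]
    - [2, 1, 70]
    - [2, 1, 95]
    - [2, 1, 109]
    - [2, 1, 109]
  dr:
    - [0, 0, 6]
    - [0, 0, 13]
    - [0, 0, 20]
    - [0, 0, 21]
    - [0, 0, 21]
    - [0, 0, 21]

```text
t: 27.8
tool_pos: [0.6415, -0.2138, 0.1398]
eef_rot: [3.141, 0.005, -0.407]
contact_force: [0.1, 0.2, 0.5]
gripper_width: -0.001
```

Run:
```python
from h import *
S=snap('scene','s35');draw(S,'s35c',[],(260,120,440,360),2.5)
c=[.5051,-.1538,-.404];p=manip.sense()['tool_pos'];print(p,loc(c,p))
M=R.from_euler('xyz',manip.sense()['eef_rot']).as_matrix()
tgt(tr(c,(.04,0,.14)),Rm=M)
```

```text
[ 0.64243856 -0.21388614  0.14131781] [ 0.14990208 -0.00126125]
pos [ 0.6424 -0.2139  0.1413] rpy [ 3.141e+00  3.000e-03 -4.070e-01] slide [-109.9   -1.     1.7] dr [ 0. -0. -0.] q [ 0.55  0.55 -0.45  1.65  0.27  1.   -1.97] t 27.85
```

View pics/s35c.png

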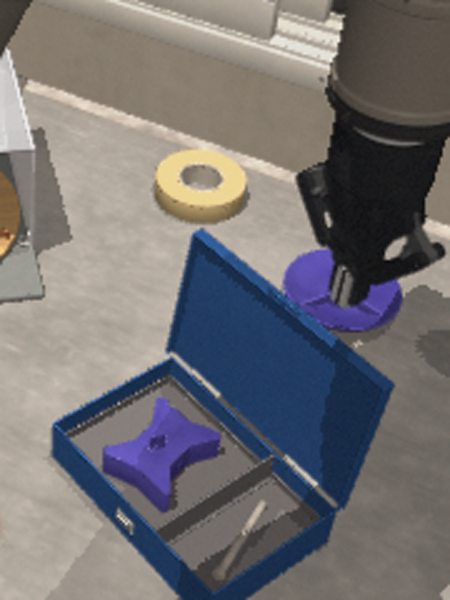

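Request:
arm_command:
  hand: [1, 1, 1, 1, 1, 1, 1, 1, 1, 1]
  slide:
    - [-10, 0, 0]
    - [-25, -1, 0]
    - [-40, -1, 0]
    - [-48, -1, 0]
    - [-56, -1, 0]
    - [-63, -1, 0]
    - [-70, -1, 0]
    - [-77, -1, 0]
    - [-84, -1, 0]
    - [-90, -1, 0]
  dr:
    - [0, 0, 0]
    - [0, 0, 0]
    - [0, 0, 0]
    - [0, 0, 0]
    - [0, 0, 0]
    - [0, 0, 0]
    - [0, 0, 0]
    - [0, 0, 0]
    - [0, 0, 0]
    - [0, 0, 0]

```text
t: 28.85
tool_pos: [0.5603, -0.177, 0.1414]
eef_rot: [3.141, 0.002, -0.408]
contact_force: [0.4, 0.7, -0.4]
gripper_width: 0.001
```

Run:
```python
from h import *
S=snap('scene','s36');draw(S,'s36c',[],(260,120,440,360),2.5)
c=[.5051,-.1538,-.404];p=manip.sense()['tool_pos'];print(p,loc(c,p))
```

```text
[ 0.5595688  -0.17667517  0.14138914] [0.05907606 0.00037803]
```

View pics/s36c.png

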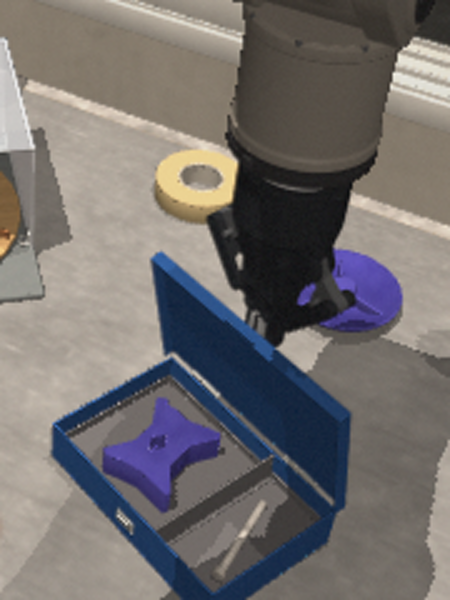

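Request:
arm_command:
  hand: [1, 1, 1, 1, 1, 1]
  slide:
    - [-7, 0, 0]
    - [-14, 0, 0]
    - [-21, 0, 0]
    - [-28, 0, 0]
    - [-33, 0, 0]
    - [-33, 0, 0]
  dr:
    - [0, 0, 0]
    - [0, 0, 0]
    - [0, 0, 0]
    - [0, 0, 0]
    - [0, 0, 0]
    - [0, 0, 0]

```text
t: 29.5
tool_pos: [0.5299, -0.1639, 0.1416]
eef_rot: [3.141, 0.002, -0.407]
contact_force: [-0.0, 0.2, -0.0]
gripper_width: -0.003
```

Run:
```python
from h import *
S=snap('scene','s37');draw(S,'s37c',[],(260,120,440,360),2.5)
c=[.5051,-.1538,-.404];p=manip.sense()['tool_pos'];print(p,loc(c,p))
```

```text
[ 0.53033108 -0.16415042  0.14169967] [0.02726862 0.00040115]
```

View pics/s37c.png

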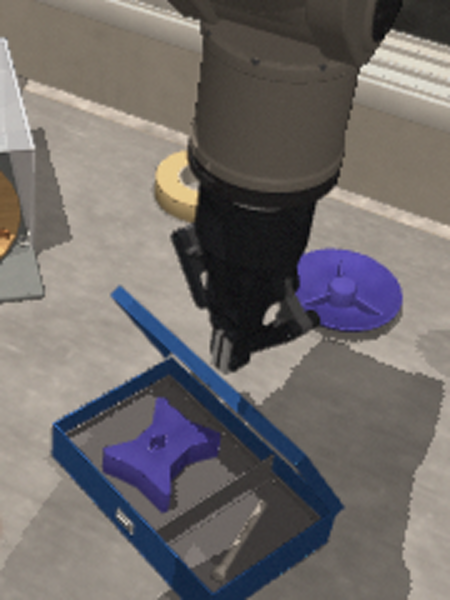

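Lid is sinking by itself; I lift clear and wait.

Request:
arm_command:
  hand: [1, 1, 1, 1, 1, 1, 1, 1, 1, 1]
  slide:
    - [0, 0, -10]
    - [5, 0, -25]
    - [10, 0, -45]
    - [20, 0, -65]
    - [30, 0, -85]
    - [40, 0, -100]
    - [40, 0, -100]
    - [40, 0, -100]
    - [40, 0, -100]
    - [40, 0, -100]
  dr:
    - [0, 0, 0]
    - [0, 0, 0]
    - [0, 0, 0]
    - [0, 0, 0]
    - [0, 0, 0]
    - [0, 0, 0]
    - [0, 0, 0]
    - [0, 0, 0]
    - [0, 0, 0]
    - [0, 0, 0]

```text
t: 30.55
tool_pos: [0.5669, -0.1799, 0.2409]
eef_rot: [3.141, 0.003, -0.407]
contact_force: [0.3, -0.4, -0.2]
gripper_width: 0.001
```

Request:
arm_command:
  hand: [1, 1, 1, 1, 1, 1, 1, 1, 1, 1]
  slide:
    - [0, 0, 0]
    - [0, 0, 0]
    - [0, 0, 0]
    - [0, 0, 0]
    - [0, 0, 0]
    - [0, 0, 0]
    - [0, 0, 0]
    - [0, 0, 0]
    - [0, 0, 0]
    - [0, 0, 0]
  dr:
    - [0, 0, 0]
    - [0, 0, 0]
    - [0, 0, 0]
    - [0, 0, 0]
    - [0, 0, 0]
    - [0, 0, 0]
    - [0, 0, 0]
    - [0, 0, 0]
    - [0, 0, 0]
    - [0, 0, 0]

```text
t: 31.55
tool_pos: [0.5674, -0.18, 0.2415]
eef_rot: [3.141, 0.002, -0.408]
contact_force: [0.1, 0.5, 0.0]
gripper_width: -0.002
```

Run:
```python
from h import *
c=[.5051,-.1538,-.404]
S=snap('scene','s38');draw(S,'s38c',[tr(c,(-.065,y,.046)) for y in (-.099,.099)],(250,120,440,380),2.3)
```

```text
(no output)
```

View pics/s38c.png

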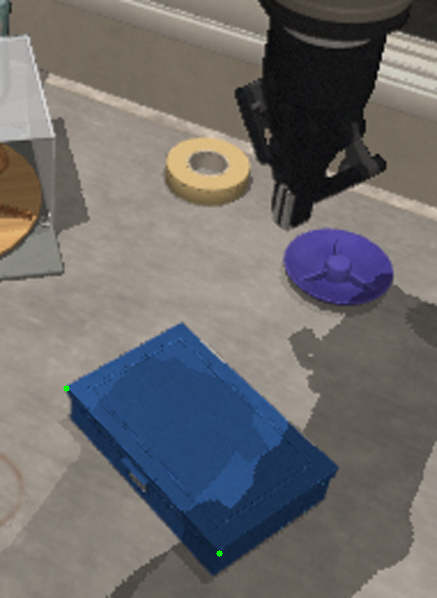

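Run:
```python
from h import *
S=snap('scene','s39');draw(S,'s39c',[],(270,260,400,375),6)
```

```text
(no output)
```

View pics/s39c.png

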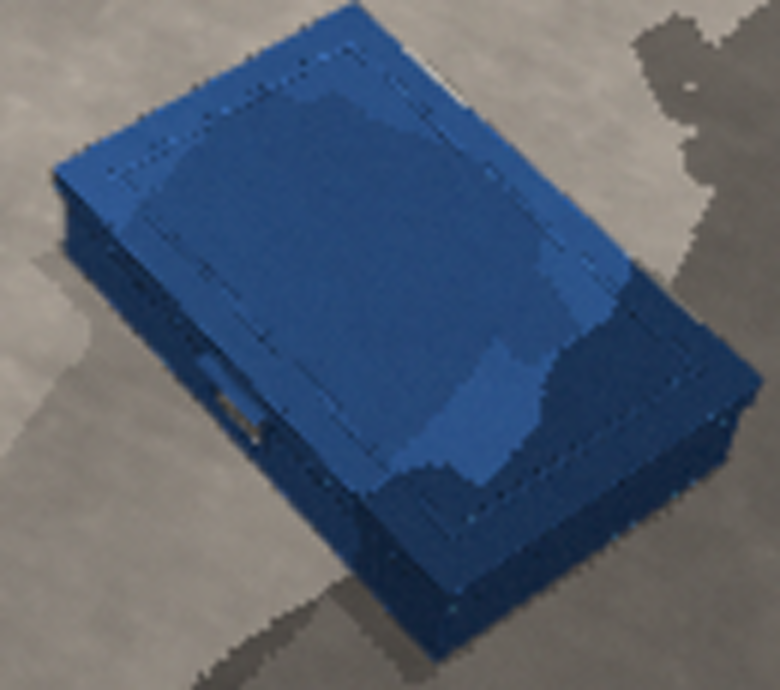

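Run:
```python
from h import *
c=[.5051,-.1538,-.404];S=snap('scene','s40');T=snap('top','t40')
for z in (.046,.0506,.056): print(proj(S,tr(c,(-.065,.099,z))),proj(S,tr(c,(-.065,-.099,z))),'meas (278.3,287.8),(345.5,358.8)')
draw(T,'t40c',[],(110,100,410,320),2.6)
```

```text
[278.02710873 288.3250379 ] [344.50768502 360.07867608] meas (278.3,287.8),(345.5,358.8)
[278.06225675 286.83687771] [344.79109142 358.63930561] meas (278.3,287.8),(345.5,358.8)
[278.10380549 285.07771232] [345.12644321 356.93611376] meas (278.3,287.8),(345.5,358.8)
```

View pics/t40c.png

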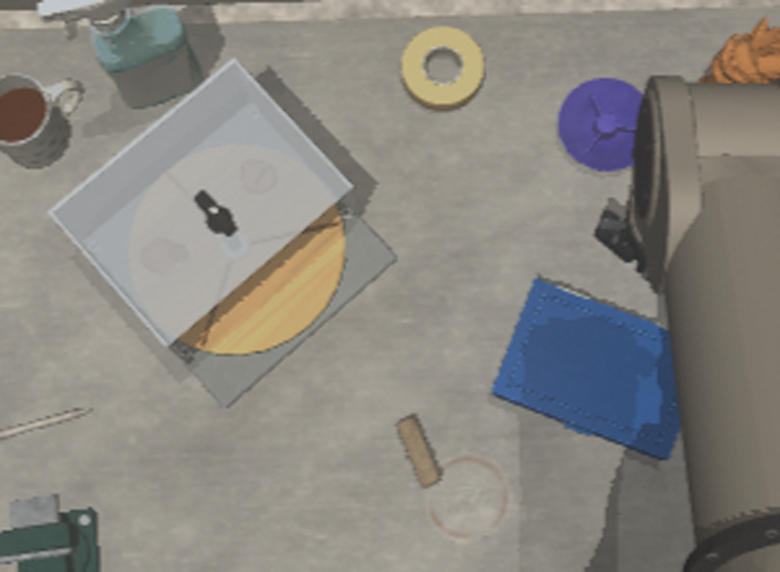

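Run:
```python
from h import *
c=[.5051,-.1538,-.404]
M=toolR(-113,0); tgt(tr(c,(-.045,0,.065)),Rm=M)
a=cv2.imread('pics/s38.png')[265:380,270:400].astype(int);b=cv2.imread('pics/s40.png')[265:380,270:400].astype(int);print(abs(a-b).max())
```

```text
pos [ 0.5674 -0.18    0.2415] rpy [ 3.141e+00  2.000e-03 -4.080e-01] slide [-112.3    0.7  176.7] dr [ 0.   0.1 -0.3] q [ 0.61  0.33 -0.51  1.75  0.18  1.11 -1.94] t 31.75
10
```

Request:
arm_command:
  hand: [1, 1, 1, 1, 1, 1, 1, 1, 1, 1]
  slide:
    - [-20, 0, 10]
    - [-50, 0, 30]
    - [-80, 0, 60]
    - [-105, 0, 95]
    - [-112, 0, 130]
    - [-112, 0, 155]
    - [-112, 0, 170]
    - [-112, 0, 180]
    - [-112, 0, 186]
    - [-112, 0, 186]
  dr:
    - [0, 0, 0]
    - [0, 0, 0]
    - [0, 0, 0]
    - [0, 0, 0]
    - [0, 0, 0]
    - [0, 0, 0]
    - [0, 0, 0]
    - [0, 0, 0]
    - [0, 0, 0]
    - [0, 0, 0]

```text
t: 32.75
tool_pos: [0.4642, -0.1355, 0.0555]
eef_rot: [3.141, 0.002, -0.407]
contact_force: [0.1, 0.6, 0.8]
gripper_width: -0.004
```

Request:
arm_command:
  hand: [1, 1, 1, 1, 1, 1, 1]
  slide:
    - [0, 0, 2]
    - [0, 0, 4]
    - [0, 0, 6]
    - [0, 0, 8]
    - [0, 0, 9.5]
    - [0, 0, 11]
    - [0, 0, 11]
  dr:
    - [0, 0, 0]
    - [0, 0, 0]
    - [0, 0, 0]
    - [0, 0, 0]
    - [0, 0, 0]
    - [0, 0, 0]
    - [0, 0, 0]

```text
t: 33.45
tool_pos: [0.4643, -0.1356, 0.0453]
eef_rot: [3.141, 0.002, -0.408]
contact_force: [-6.2, 1.4, 18.6]
gripper_width: 0.003
```

Request:
arm_command:
  hand: [1, 1, 1, 1, 1, 1, 1, 1, 1, 1]
  slide:
    - [0, 0, -3]
    - [0, 0, -10]
    - [0, 0, -30]
    - [0, 0, -60]
    - [0, 0, -100]
    - [0, 0, -140]
    - [0, 0, -160]
    - [0, 0, -160]
    - [0, 0, -160]
    - [0, 0, -160]
  dr:
    - [0, 0, 0]
    - [0, 0, 0]
    - [0, 0, 0]
    - [0, 0, 0]
    - [0, 0, 0]
    - [0, 0, 0]
    - [0, 0, 0]
    - [0, 0, 0]
    - [0, 0, 0]
    - [0, 0, 0]

```text
t: 34.45
tool_pos: [0.4639, -0.1355, 0.2039]
eef_rot: [3.141, 0.004, -0.408]
contact_force: [-0.4, -0.5, -0.5]
gripper_width: 0.001
```

Run:
```python
from h import *
S=snap('scene','s41');print(manip.sense()['tool_pos'],manip.sense()['contact_force'])
```

```text
[ 0.46394049 -0.13547431  0.20373155] [-0.64831129 -0.01934128 -0.23624814]
```

View pics/s41.png

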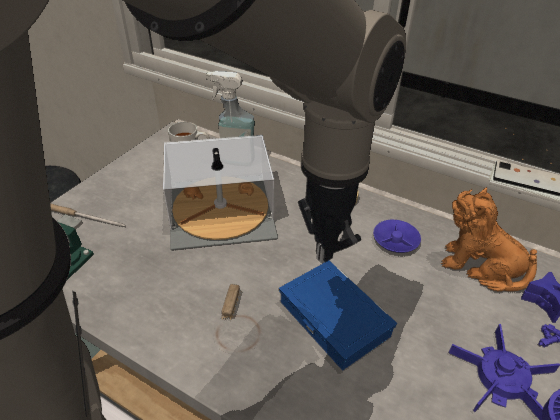

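The lid is shut (pixel ~340,310), both lumps are in their bays, the dish (~397,237) and brush (~231,301) have not moved, and the arm is clear.

```bash
python3 -c "
from bench import manip
print(manip.close_job())"
```

```text
the job is handed in; nothing more can be done
None
```

The wax block and the pin are in their compartments with the lid shut, and I handed the job in at about 34 s of the 72 s allowed. The hand-in gave no verdict, so the result rests on my own checks.

**What I did**
- I turned the deck about 115° by its handle, until the pictures showed the violet block in the middle of the open front.
- I gripped the block by its waist with the tool tilted about 38° and took it out under the hood's edge.
- I laid the block in the large compartment, then the pin slantwise in the small one. I pushed the lid forward from behind until it sank shut by itself.

**Last checks**
- Before closing, the pictures showed the block flat and the pin flat, both below the rim.
- The lid's front corners match the shut position to within about 1.5 px. A light touch on the front edge met firm resistance at z ≈ 45 mm; shut is 46 mm.
- Both orange lumps are in their bays, the dish and brush look unmoved, and the arm is clear with about zero contact force.

**What disagreed or strayed from the plan**
- **Block orientation:** the block's long axis lay about 39° off the outward direction the description gives. I followed the pictures, not the text.
- **Joint limits:** while lowering the block, two wrist joints (6 and 7) came right up to their range limits. I backed off at once.
- **Setting down:** because of that, the block went in about 25° off level. It was eased flat by pressing it gently on the tray floor while still gripped, with at most about 15 N read at the wrist.

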